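Clamp the big stock bottle in the quick-release vise

ROBOT

A 6-joint arm with a two-finger parallel gripper is mounted at the origin on the work surface. World frame = base frame: x ahead of the robot, y to its left, z up, the work surface at z = 0. Lengths are in m, angles in rad, forces in N, time in s.
With the tool pointing down it reaches from about 0.35 to 0.925 m from the base axis. Payload 6.4 kg.
Tool frame: the origin (TCP) lies between the finger pads; the fingertips stand 17 mm ahead of it and the grasp point (between the pads) lies 2 mm behind it (manip.nose_length is the distance from the TCP to the fingertips, in m); z points along the fingers, y is the line along which they close (so a half turn about z gives the same grasp; the last joint's range is limited). The gripper opens to 85 mm and grips with 20 to 120 N. Pads are 22 mm wide; open, the fingers measure 114 mm over their backs; the gripper's body (76 mm by 85 mm) begins 54 mm behind the grasp point. The pads swing forward as they close: fully open they stand 13 mm farther back than shut.
Start: joints at [-1.397, 0.245, 1.558, -0, 1.339, -0.174], TCP at [0.222, -0.611, 0.226] pointing down, gripper open.
Joint ranges: [-3.13, 3.13], [-1.02, 2.26], [0.13, 2.54], [-0.95, 4.09], [0.21, 2.88], [-2.74, 2.74]. Speed limits (rad/s): [2.57, 2.57, 3.14, 3.14, 3.14, 3.14].

INTERFACE

Orientations are given as a 3x3 rotation matrix whose columns are the frame's x, y, z axes.
In Python, from workcell import manip gives the robot as it stands.
- The arm moves only by the tool jog_arm, never from a script. Its argument "rows" is text: rows parted by semicolons, each of 7 numbers parted by spaces: the opening, from 0 (shut) to 1 (fully open), then the shift along the tool's x, y, z scaled (see below), then the turn, a rotation vector about the tool's x, y, z scaled (see below). A call has exactly 10 rows; each row shifts and turns the commanded pose from where the row before left it, along the tool's axes as they then stand; what a row does not reach is not made up. The controller multiplies each number of a shift by 0.15 m and each number of a turn by 45 degrees. A row lasts 1/12 s, in which the tool goes at most 41.7 mm and 7.16 degrees, less where a joint would pass 70% of its speed; a pose out of reach is approached as far as the arm can. A call with a number of a shift or a turn outside -1 to 1 is refused whole. A call with a gripper value outside its range is refused whole. The fingers move at their own pace and stop on an object; "grip_force" is the grip in N (left out, the last holds). Time passes only in rows, so rows that do not move let the fingers close, or fill a call up. It gives the time, the measured TCP pose, the force, the opening and the grip force at its end, in the units of the state.
- manip.get_state(): the state, without advancing time (a new reading comes with each control period).
- manip.capture(name): name is "scene" or "top" or "wrist"; returns a dict with "color" (480x640x3 uint8, red, green, blue), "fx", "fy", "cx", "cy" (pixels), "rvec" (rotation vector, rad) and "tvec" (3), from world to camera coordinates, as OpenCV has them. Camera axes: x right, y down, z forward; pixel columns grow to the right and rows downward; lengths in m; the calibration is good to about 2 mm. The wrist camera is an equidistant fisheye: a pixel r from the principal point sees the ray r / f radians off the axis. A picture is of the moment at which its call begins. There is no depth.
- manip.sign_off(): hands the job in; it is judged then, once.
The state is a dict: "time_s": time; "q": joint angles; "qvel": joint speeds; "joint_efforts": joint torques, N m; "ee_pos": TCP position; "tool_rot": TCP orientation; "force": force on the tool from outside, world axes, zero at the start; "moment": the same for the moment, N m; "grip_width": opening from 0.0 (shut) to 1.0 (fully open); "gripper_force": force on a finger pad.
Only numpy, scipy, OpenCV 4.12 (cv2) and the standard library are available. Lean on these libraries where they do the work, as an engineer would, in place of code of your own. Each camera call takes 0.05 s, during which the arm holds its last target. There are 200 camera calls.

TASK

The cap of the big amber bottle has seized, so clamp the bottle ready for opening: stand it gently, upright, on the bed of the bench vise between the two jaws and let go of it. Then hold the vise's thumb lever down while you slide the moving jaw up until the bottle sits snugly in both vee-shaped jaw faces, let the lever spring back up, and wind the four-armed handle clockwise (seen from the handle end) until the bottle is held tight, a good third of a turn after the slack is gone. Do not knock over or shift the small bottles, the jar or the carton.

Things in the scene. Friction and masses are not known exactly. Their poses are not given: they have to be found in the camera images.
- vise: fixed iron bench vise. Origin on the counter under the middle of the bed's front end; x runs level along the bed from the handle end to the fixed jaw, y left, z up. Bed 320 mm long (x 0 to 320), 100 wide (foot 124), flat top 90 mm above the counter with a 22 mm slot along it. Both jaws: 110 mm wide, tops 150 mm above the counter, rubber faces with an upright 90-degree vee 26 mm deep, mouth 52 wide.
- fixed_vee (a point): apex line of the fixed jaw's vee, half-way up the jaw: 282 mm along the vise's x, 120 mm above the counter; axes as the vise. The vee opens towards -x. The bottle's axis is 42.4 mm from it when the bottle touches both sides of the vee.
- jaw_vee (a point): apex line of the moving jaw's vee, 120 mm above the counter; moves along the vise's x; axes as the vise. The vee opens towards +x. When the bottle touches both vees the two apex lines are 85 mm apart; as the screw tightens, the jaw's rubber face gives about 1 mm per 30 N of grip, so they come about 2 mm closer when tight. Wound much harder, the half-nut just slips (70 N or more).
- jaw_back (a point): middle of the moving jaw's flat upright back, a good place to push, 36 mm behind jaw_vee, 135 mm above the counter; axes as the vise. The thumb lever comes out of the jaw below it, in the middle. Beside the lever at the jaw stand two lugs, 52 mm apart inside, 20 mm long, tops 128 mm above the counter.
- jaw (a joint): slide of the moving jaw along the vise's +x, m: 0 fully open, about 0.078 with the bottle touching both vees, end stop 0.095. While the thumb lever is up the half-nut locks the jaw to the screw and it will not slide; with the lever pressed it slides with about 3 N.
- lever (a joint): thumb lever, rad: 0 up (half-nut engaged), 0.27 fully pressed, nut clear from about 0.13. Steel paddle 40 mm wide, reaching 64 mm back (-x) from the moving jaw's back; hinge across the vise 24 mm inside that back, 113 mm above the counter. Up, its top slopes from 124 mm above the counter at the jaw to 142 at the free end; pressed it is level at 117. Spring: about 10 N at 13 mm from the jaw, 5 N at the free end.
- lever_pad (a point): ribbed place on the thumb lever's top near its free end, 74 mm from its hinge. Moves with the jaw. Under the lever lies an iron apron, its top 102 mm above the counter, reaching 72 mm back from the jaw.
- hub (a point): centre of the handle's hub (32 mm diameter, 24 long) on the screw's axis, 55 mm in front of the bed (vise x = -55), 70 mm above the counter. Four straight steel arms, 11 mm thick, stand out from it at right angles to one another in the upright plane across the vise; each ends in a black ball of 21 mm, its centre 55 mm from the axis.
- handle (a joint): turn of screw and handle, rad, growing clockwise as seen from the handle end looking along the vise's +x (the top arm goes towards the vise's -y). At 0 the arms point up, down and level; this repeats every 1.571. One turn clockwise moves the locked jaw 6 mm towards the fixed jaw. Turns with about 4 N at the middle of an arm and stays where it is left.
- bottle_mid (a point): centre, half-way up, of the big round amber bottle with a ribbed white cap: body 60 mm in diameter, 138 mm tall over all, straight to 90 mm, cap 32 mm in diameter over the top 30 mm, about 0.4 kg; it starts upright on the counter. z axis up the bottle.
- small_a_mid (a point): centre of a small amber bottle with a white cap, 42 mm in diameter, 92 mm tall; a bystander.
- small_b_mid (a point): centre of a second small amber bottle, the same; a bystander.
- jar_mid (a point): centre of a low white ointment jar, 72 mm in diameter, 58 mm tall; a bystander.
- carton_mid (a point): centre of a medicine carton lying flat, 120 x 55 x 42 mm, long side along its x; a bystander.

How it is judged:
By the outcome, as a careful person would: the job done as asked, in the order asked, and still so for the second after the job is handed in, with the robot touching nothing.
It also fails if it takes over 72 s, if anything falls off the work surface, if the arm or the gripper's body presses on something with over 40 N, if the wrist force passes 120 N, or if a joint passes its speed limit or range.

## Working session

There is one attempt and no reset: what is moved stays moved. The work goes in short steps, Python scripts to look and compute and a tool call to move; the robot and the scene stay as the last step left them, time stands still between calls to the robot, and variables do not carry over. Pictures are saved under pics/ and viewed, at most 10 in all, crops included, and the job is handed in when it is done.

Besides the shell and the picture viewer there is one more tool, called after "Emit:" in YAML: its name, and indented under it one key for each argument. jog_arm: Moves the arm, as the interface text tells. Its arguments: {"type":"object","properties":{"rows":{"type":"string"},"grip_force":{"type":"number"}},"required":["rows"]}

```bash
mkdir -p pics; ls; python3 - <<'E'
from workcell import manip
import cv2,json
d={}
for n in("scene","top"):
    c=manip.capture(n); cv2.imwrite(f"pics/{n}0.png",c["color"][:,:,::-1]); d[n]={k:(v if isinstance(v,(int,float)) else list(map(float,v))) for k,v in c.items() if k!="color"}
json.dump(d,open("cal.json","w")); print(d); print(manip.get_state(), manip.nose_length)
E
```

```text
pics
{'scene': {'fx': 445.75968737559833, 'fy': 445.75968737559833, 'cx': 319.39742672189027, 'cy': 238.9538510012334, 'rvec': [1.030439554827005, 2.414945466112392, -1.037956997680272], 'tvec': [0.3621491271461178, -0.24189838871176025, 1.4532052487296279]}, 'top': {'fx': 531.9434538371102, 'fy': 531.9434538371102, 'cx': 318.52600521274786, 'cy': 235.6426983309951, 'rvec': [2.2084929590899742, -2.152665042173751, 0.07129880291699443], 'tvec': [0.03279431542809343, 0.625942754815281, 1.1616901417730037]}}
{'time_s': 0.1, 'q': array([-1.39709481e+00,  2.45760278e-01,  1.55890642e+00, -2.43692914e-06,
        1.33869878e+00, -1.74163726e-01]), 'qvel': array([ 0.00182008, -0.00061837, -0.00367452, -0.00071585, -0.00147144,
       -0.00128897]), 'joint_efforts': array([ 3.57294830e-04, -4.30670035e+01, -3.27130187e+01, -8.19118009e-05,
        2.82338689e-03,  1.36856730e-05]), 'ee_pos': array([ 0.22145511, -0.61056312,  0.22527257]), 'tool_rot': array([[ 9.40102429e-01,  3.40891958e-01, -3.08731723e-04],
       [ 3.40891962e-01, -9.40100858e-01,  1.74573524e-03],
       [ 3.04868147e-04, -1.74641410e-03, -9.99998429e-01]]), 'force': array([-0.03066114,  0.2955827 ,  0.54888462]), 'moment': array([0.0135571 , 0.00676959, 0.03904887]), 'gripper_force': 0.0, 'grip_width': 0.9998744476070393} 0.017
```

View pics/scene0.png

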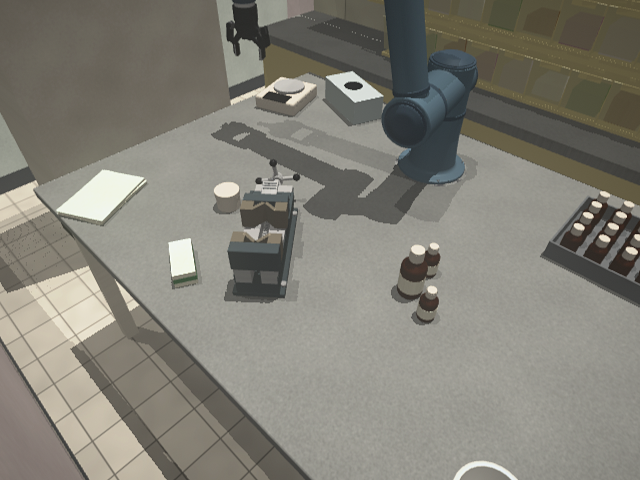

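View pics/top0.png

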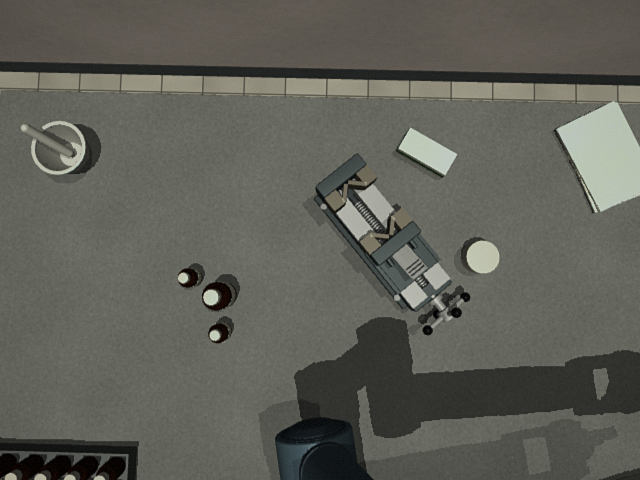

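The scene shows the vise with the handle end nearest the robot, the jar and carton on its right, and three bottles to the left. In the top view the big cap is at about (211,296), the small caps at (184,278) and (215,333), and the hub near (442,310). I'll enlarge these.

```bash
python3 - <<'E'
import cv2,numpy as np
a=cv2.imread("pics/top0.png")
v=cv2.resize(a[145:343,305:480],None,fx=3,fy=3,interpolation=cv2.INTER_CUBIC)
b=cv2.resize(a[260:350,165:250],None,fx=3,fy=3,interpolation=cv2.INTER_CUBIC)
s=cv2.imread("pics/scene0.png")
c=cv2.resize(s[240:330,385:455],None,fx=3,fy=3,interpolation=cv2.INTER_CUBIC)
o=np.zeros((594,790,3),np.uint8); o[:v.shape[0],:525]=v; o[:270,530:785]=b; o[300:570,530:740]=c
cv2.imwrite("pics/crop1.png",o)
E
```

```text
(no output)
```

View pics/crop1.png

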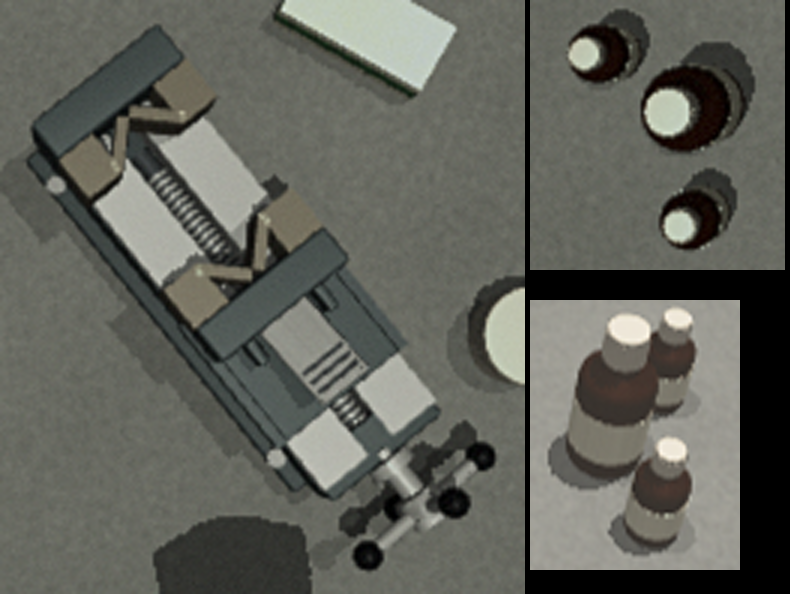

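```bash
cat > h.py <<'E'
import json,cv2,numpy as np
from scipy.optimize import least_squares
cal=json.load(open("cal.json"))
def K(c): return np.array([[c["fx"],0,c["cx"]],[0,c["fy"],c["cy"]],[0,0,1]])
def proj(n,P):
    c=cal[n]; return cv2.projectPoints(np.array(P,float).reshape(-1,3),np.array(c["rvec"]),np.array(c["tvec"]),K(c),None)[0][:,0]
def unproj(n,uv,z):
    c=cal[n]; R=cv2.Rodrigues(np.array(c["rvec"]))[0]; t=np.array(c["tvec"])
    C=-R.T@t; d=R.T@np.linalg.inv(K(c))@[uv[0],uv[1],1]; return C+d*(z-C[2])/d[2]
E
python3 - <<'E'
from h import *
f=lambda x,y:np.array([(x+.5)/3-.5+305,(y+.5)/3-.5+145])
obs=[(330,493),(438,405),(368,556),(482,457),(453,502),(398,505),(347,257),(220,360),(158,28),(35,128)]
O=np.array([f(*o) for o in obs])
def pts(p):
    x,y,a,j,h,b=p
    L=[(0,.048,.09),(0,-.048,.09)]
    for k in (3,1,0,2):   # left,right,top,bottom
        t=h+k*np.pi/2; L.append((-.055,-.055*np.sin(t),.07+.055*np.cos(t)))
    L+=[(j,-.055,.15),(j,.055,.15),(b,-.055,.15),(b,.055,.15)]
    L=np.array(L); c,s=np.cos(a),np.sin(a)
    return np.c_[x+c*L[:,0]-s*L[:,1],y+s*L[:,0]+c*L[:,1],L[:,2]]
w0=unproj("top",f(384,448),.09); 
r=least_squares(lambda p:(proj("top",pts(p))-O).ravel(),[w0[0],w0[1],.7,.083,.2,.32],loss="soft_l1")
p=r.x; print("vise x y yaw jawback handle fixedback",p.round(4)); print((proj("top",pts(p))-O).round(1).tolist())
c,s=np.cos(p[2]),np.sin(p[2]); 
for X in(-.055,.2,.282): print(X,(p[0]+c*X).round(4),(p[1]+s*X).round(4))
g=lambda x,y:((x-530+.5)/3-.5+165,(y+.5)/3-.5+260)
gs=lambda x,y:((x-530+.5)/3-.5+385,(y-300+.5)/3-.5+240)
for n,q,qs,z in(("big",(668,112),(630,330),.138),("a",(586,54),(671,451),.092),("b",(681,227),(677,318),.092)):
    print(n,unproj("top",g(*q),z).round(4),unproj("scene",gs(*qs),z).round(4))
print("jar",unproj("top",(483,256),.058).round(3),"carton",unproj("top",(427,152),.042).round(3))
E
```

```text
vise x y yaw jawback handle fixedback [ 0.5055 -0.1906  0.7045  0.1196  0.1511  0.317 ]
[[-0.6, -1.0], [-1.1, -0.8], [0.2, 0.2], [-0.1, 0.0], [0.4, 0.8], [0.6, 1.0], [0.5, -0.4], [-0.0, 0.1], [0.6, -0.3], [-1.0, 0.5]]
-0.055 0.4636 -0.2262
0.2 0.6579 -0.0611
0.282 0.7204 -0.008
big [0.4883 0.2599 0.138 ] [0.4887 0.2608 0.138 ]
a [0.5248 0.3282 0.092 ] [0.5263 0.3302 0.092 ]
b [0.4075 0.2572 0.092 ] [0.4081 0.2582 0.092 ]
jar [ 0.587 -0.306  0.058] carton [ 0.815 -0.187  0.042]
```

Emit:
jog_arm:
  rows: "1 0.07 -0.1 -0.05 0 0 0;1 0.146 -0.194 -0.05 0 0 0;1 0.146 -0.194 -0.05 0 0 0;1 0.146 -0.194 -0.05 0 0 0;1 0.146 -0.194 -0.05 0 0 0;1 0.146 -0.194 -0.05 0 0 0;1 0.146 -0.194 -0.05 0 0 0;1 0.146 -0.194 -0.05 0 0 0;1 0.146 -0.194 -0.05 0 0 0;1 0.146 -0.194 -0.05 0 0 0"

```text
time_s: 0.93
ee_pos: [0.3223, -0.2781, 0.3012]
tool_rot: [[0.94, 0.34, -0.0], [0.34, -0.94, 0.001], [0.0, -0.001, -1.0]]
force: [-0.0, -0.4, 1.2]
grip_width: 0.998
gripper_force: 0.0
```

Emit:
jog_arm:
  rows: "1 0.146 -0.194 0 0 0 0;1 0.146 -0.194 0 0 0 0;1 0.146 -0.194 0 0 0 0;1 0.146 -0.194 0 0 0 0;1 0.146 -0.194 0 0 0 0;1 0.146 -0.194 0 0 0 0;1 0.146 -0.194 0 0 0 0;1 0.146 -0.194 0 0 0 0;1 0.146 -0.194 0 0 0 0;1 0.146 -0.194 0 0 0 0"

```text
time_s: 1.77
ee_pos: [0.4289, 0.0702, 0.3011]
tool_rot: [[0.94, 0.341, 0.0], [0.341, -0.94, -0.0], [0.0, 0.0, -1.0]]
force: [0.4, -0.2, -0.6]
grip_width: 1.002
gripper_force: 0.0
```

Emit:
jog_arm:
  rows: "1 0.146 -0.194 0 0 0 0;1 0.146 -0.194 0 0 0 0;1 0.146 -0.194 0 0 0 0;1 0.146 -0.194 0 0 0 0;1 0.146 -0.194 0 0 0 0;1 0.07 -0.1 0 0 0 0;1 0 0 0 0 0 0;1 0 0 0 0 0 0;1 0 0 0 0 0 0;1 0 0 0 0 0 0"

```text
time_s: 2.6
ee_pos: [0.487, 0.259, 0.3012]
tool_rot: [[0.941, 0.34, -0.0], [0.34, -0.941, -0.0], [-0.0, 0.0, -1.0]]
force: [0.3, -0.3, -1.2]
grip_width: 1.0
gripper_force: 0.0
```

Emit:
jog_arm:
  rows: "1 0.012 -0.005 0.1 0 0 0;1 0 0 0.2 0 0 0;1 0 0 0.2 0 0 0;1 0 0 0.2 0 0 0;1 0 0 0.2 0 0 0;1 0 0 0.15 0 0 0;1 0 0 0.1 0 0 0;1 0 0 0.05 0 0 0;1 0 0 0.033 0 0 0;1 0 0 0 0 0 0"

```text
time_s: 3.43
ee_pos: [0.4885, 0.2608, 0.1162]
tool_rot: [[0.94, 0.34, -0.0], [0.34, -0.94, -0.0], [-0.0, -0.0, -1.0]]
force: [0.5, 0.4, -0.3]
grip_width: 0.997
gripper_force: 0.0
```

Emit:
jog_arm:
  rows: "0.7 0 0 0 0 0 0;0.6 0 0 0 0 0 0;0.5 0 0 0 0 0 0;0.45 0 0 0 0 0 0;0.4 0 0 0 0 0 0;0.36 0 0 0 0 0 0;0.3 0 0 0 0 0 0;0.2 0 0 0 0 0 0;0.2 0 0 0 0 0 0;0.2 0 0 0 0 0 0"
  grip_force: 60

```text
time_s: 4.27
ee_pos: [0.4892, 0.2614, 0.1172]
tool_rot: [[0.94, 0.341, 0.001], [0.341, -0.94, 0.0], [0.001, 0.0, -1.0]]
force: [-0.2, -1.5, 5.5]
grip_width: 0.344
gripper_force: 59.1
```

Emit:
jog_arm:
  rows: "0.2 0 0 -0.02 0 0 0;0.2 0 0 -0.05 0 0 0;0.2 0 0 -0.1 0 0 0;0.2 0 0 -0.15 0 0 0;0.2 0 0 -0.18 0 0 0;0.2 0 0 -0.2 0 0 0;0.2 0 0 -0.2 0 0 0;0.2 0 0 -0.18 0 0 0;0.2 0 0 -0.12 0 0 0;0.2 0 0.03 -0.05 0 0 0"

```text
time_s: 5.1
ee_pos: [0.4907, 0.2578, 0.3072]
tool_rot: [[0.94, 0.342, 0.004], [0.342, -0.94, 0.002], [0.005, -0.0, -1.0]]
force: [0.6, 0.6, -3.4]
grip_width: 0.342
gripper_force: 59.6
```

Emit:
jog_arm:
  rows: "0.2 0.01 0.06 0 0 0 0;0.2 0.02 0.1 0 0 0 0;0.2 0.04 0.14 0 0 0 0;0.2 0.05 0.18 0 0 0 0;0.2 0.05 0.2 0 0 0 0;0.2 0.05 0.2 0 0 0 0;0.2 0.05 0.2 0 0 0 0;0.2 0.05 0.2 0 0 0 0;0.2 0.05 0.2 0 0 0 0;0.2 0.05 0.2 0 0 0 0"

```text
time_s: 5.93
ee_pos: [0.6349, 0.0394, 0.3006]
tool_rot: [[0.94, 0.34, -0.005], [0.34, -0.94, 0.0], [-0.004, -0.002, -1.0]]
force: [-0.1, -0.3, -2.5]
grip_width: 0.342
gripper_force: 59.6
```

Emit:
jog_arm:
  rows: "0.2 0.05 0.18 0 0 0 0;0.2 0.05 0.14 0 0 0 0;0.2 0.04 0.12 0 0 0 0;0.2 0.02 0.08 0 0 0 0;0.2 0.012 0.04 0 0 0 0;0.2 0 0 0 0 0 0;0.2 0 0 0 0 0 0;0.2 0 0 0 0 0 0;0.2 0 0 0 0 0 0;0.2 0 0 0 0 0 0"

```text
time_s: 6.77
ee_pos: [0.6878, -0.0277, 0.3042]
tool_rot: [[0.94, 0.342, 0.0], [0.342, -0.94, -0.0], [0.0, 0.0, -1.0]]
force: [-0.3, -0.3, -2.2]
grip_width: 0.347
gripper_force: 59.6
```

```bash
python3 - <<'E'
from workcell import manip
import cv2,numpy as np
a=manip.capture("scene")["color"][:,:,::-1]; b=manip.capture("wrist"); print({k:b[k] for k in b if k!="color"})
a=cv2.resize(a[120:310,190:360],(400,447),interpolation=cv2.INTER_CUBIC)
b=cv2.resize(b["color"][:,:,::-1],(400,300),interpolation=cv2.INTER_AREA)
o=np.zeros((450,800,3),np.uint8); o[:447,:400]=a; o[:300,400:]=b; cv2.imwrite("pics/p2.png",o)
E
```

```text
{'fx': 371.64829954431775, 'fy': 371.64829954431775, 'cx': 326.854280775478, 'cy': 237.93264852190703, 'rvec': array([-2.36455203,  1.65713705,  0.24769555]), 'tvec': array([-0.26059335,  0.5481148 ,  0.63985743])}
```

View pics/p2.png

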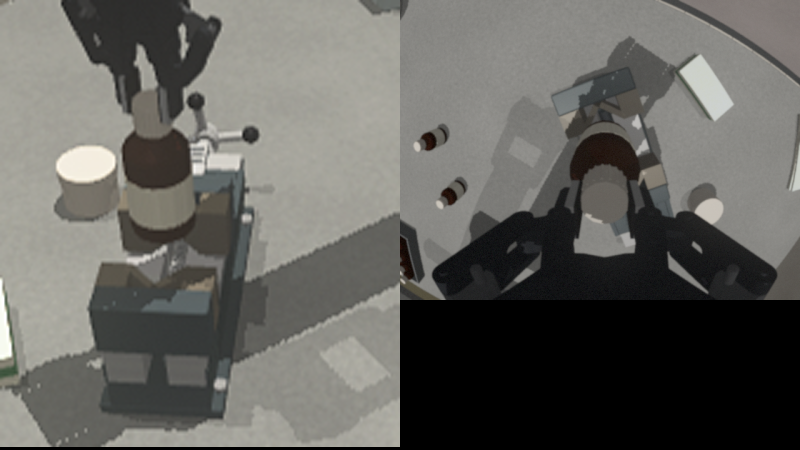

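The bottle hangs upright over the vise, between jaws. In the crop, the fixed jaw's back top corners are at about (92,313) and (212,318), and the handle balls at (196,101) and (250,134). I'll cross-check the vise fit with these.

```bash
cat >> h.py <<'E'
V=np.array([.5055,-.1906]); YAW=.7045
def vw(P):
    P=np.array(P,float).reshape(-1,3); c,s=np.cos(YAW),np.sin(YAW)
    return np.c_[V[0]+c*P[:,0]-s*P[:,1],V[1]+s*P[:,0]+c*P[:,1],P[:,2]]
E
python3 - <<'E'
from h import *
h=.1511
P=vw([(.317,-.055,.15),(.317,.055,.15),(-.055,-.055*np.sin(h),.07+.055*np.cos(h)),(-.055,.055*np.cos(h),.07+.055*np.sin(h))])
q=proj("scene",P); print(((q-[190,120])*400/170).round(0)); print(P)
print(vw([(.236,0,0),(.2396,0,0)]))
E
```

```text
[[ 87. 305.]
 [208. 310.]
 [195. 100.]
 [249. 134.]]
[[ 0.78265446 -0.02720047  0.15      ]
 [ 0.71141263  0.05661243  0.15      ]
 [ 0.46895541 -0.23252891  0.12437334]
 [ 0.4283785  -0.18479194  0.07827891]]
[[ 0.68531677 -0.03775391  0.        ]
 [ 0.68805974 -0.03542235  0.        ]]
```

Emit:
jog_arm:
  rows: "0.2 -0.02 0.03 0 0 0 0;0.2 -0.018 0.027 0 0 0 0;0.2 0 0 0.05 0 0 0;0.2 0 0 0.1 0 0 0;0.2 0 0 0.1 0 0 0;0.2 0 0 0.1 0 0 0;0.2 0 0 0.08 0 0 0;0.2 0 0 0.06 0 0 0;0.2 0 0 0.04 0 0 0;0.2 0 0 0 0 0 0"

```text
time_s: 7.7
ee_pos: [0.6849, -0.0384, 0.2223]
tool_rot: [[0.94, 0.341, -0.003], [0.341, -0.94, 0.001], [-0.002, -0.002, -1.0]]
force: [-0.1, -0.0, -2.7]
grip_width: 0.341
gripper_force: 59.7
```

Emit:
jog_arm:
  rows: "0.2 0 0 0.025 0 0 0;0.2 0 0 0.02 0 0 0;0.2 0 0 0.015 0 0 0;0.2 0 0 0.01 0 0 0;0.2 0 0 0.006 0 0 0;0.2 0 0 0.006 0 0 0;0.2 0 0 0.006 0 0 0;0.2 0 0 0 0 0 0;0.2 0 0 0 0 0 0;0.2 0 0 0 0 0 0"

```text
time_s: 8.53
ee_pos: [0.6858, -0.0385, 0.2113]
tool_rot: [[0.94, 0.341, 0.0], [0.341, -0.94, -0.0], [0.0, 0.0, -1.0]]
force: [0.1, 0.2, -2.1]
grip_width: 0.344
gripper_force: 59.7
```

Emit:
jog_arm:
  rows: "0.2 0 0 0.006 0 0 0;0.2 0 0 0.006 0 0 0;0.2 0 0 0.006 0 0 0;0.2 0 0 0.004 0 0 0;0.2 0 0 0.004 0 0 0;0.2 0 0 0.002 0 0 0;0.2 0 0 0 0 0 0;0.2 0 0 0 0 0 0;0.2 0 0 0 0 0 0;0.2 0 0 0 0 0 0"

```text
time_s: 9.37
ee_pos: [0.6858, -0.0385, 0.2073]
tool_rot: [[0.94, 0.341, 0.0], [0.341, -0.94, -0.0], [0.0, 0.0, -1.0]]
force: [-0.8, 0.6, -0.6]
grip_width: 0.343
gripper_force: 59.9
```

Emit:
jog_arm:
  rows: "0.2 0 0 0.003 0 0 0;0.2 0 0 0.003 0 0 0;0.2 0 0 0 0 0 0;0.2 0 0 0 0 0 0;0.2 0 0 0 0 0 0;0.2 0 0 0 0 0 0;0.2 0 0 0 0 0 0;0.2 0 0 0 0 0 0;0.2 0 0 0 0 0 0;0.2 0 0 0 0 0 0"

```text
time_s: 10.2
ee_pos: [0.6862, -0.0386, 0.2072]
tool_rot: [[0.94, 0.341, 0.002], [0.341, -0.94, -0.0], [0.001, 0.001, -1.0]]
force: [-1.5, -0.6, 4.6]
grip_width: 0.348
gripper_force: 60.5
```

Emit:
jog_arm:
  rows: "0.38 0 0 0 0 0 0;0.45 0 0 0 0 0 0;0.6 0 0 0 0 0 0;0.7 0 0 0 0 0 0;0.8 0 0 -0.05 0 0 0;0.8 0 0 -0.15 0 0 0;0.8 0 0 -0.2 0 0 0;0.8 0 0 -0.2 0 0 0;0.6 0 0 -0.1 0 0 0;0.4 0 0 0 0 0 0"

```text
time_s: 11.03
ee_pos: [0.6877, -0.0389, 0.3176]
tool_rot: [[0.94, 0.341, 0.01], [0.341, -0.94, -0.002], [0.008, 0.005, -1.0]]
force: [0.4, -0.2, 0.9]
grip_width: 0.532
gripper_force: 0.0
```

```bash
python3 - <<'E'
from workcell import manip
from h import *
s=manip.get_state(); print(s["ee_pos"],s["q"],s["force"])
c=manip.capture("wrist"); R=cv2.Rodrigues(c["rvec"])[0]; C=-R.T@c["tvec"]; print("cam in tool",s["tool_rot"].T@(C-s["ee_pos"]))
a=manip.capture("scene")["color"][:,:,::-1]; b=manip.capture("top")["color"][:,:,::-1]
a=cv2.resize(a[120:310,190:360],(400,447),interpolation=cv2.INTER_CUBIC)
b=cv2.resize(b[145:335,305:475],(400,447),interpolation=cv2.INTER_CUBIC)
cv2.imwrite("pics/p3.png",np.hstack([a,b]))
E
```

```text
[ 0.6876627  -0.03891437  0.3175709 ] [-2.20727482e-01  2.73205647e-01  1.35898025e+00 -5.30290222e-05
  1.49952437e+00  1.00220763e+00] [ 0.38170046 -0.23936871  0.8779009 ]
cam in tool [ 0.07450886 -0.0005062  -0.14706723]
```

View pics/p3.png

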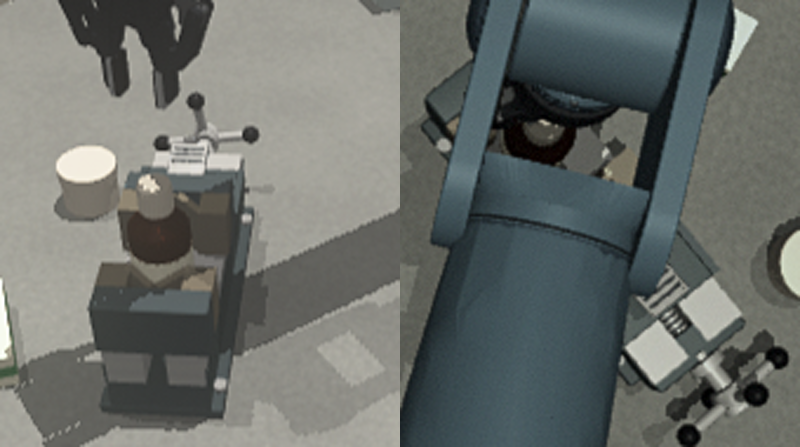

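The bottle stands upright between the jaws and nothing else has moved. Next: shut the fingers, turn to vise axes, and go above the lever.

Emit:
jog_arm:
  rows: "0 0 0 -0.03 0 0 -0.1135;0 0 0 0 0 0 -0.1135;0 0 0 0 0 0 -0.1135;0 0 0 0 0 0 -0.1135;0 -0.1 0 0 0 0 0;0 -0.2 -0.016 0 0 0 0;0 -0.2 0 0 0 0 0;0 -0.2 0 0 0 0 0;0 -0.15 0 0 0 0 0;0 -0.053 0 0 0 0 0"

```text
time_s: 12.02
ee_pos: [0.5784, -0.1257, 0.3131]
tool_rot: [[0.764, 0.646, -0.004], [0.646, -0.764, 0.001], [-0.002, -0.004, -1.0]]
force: [0.6, 1.1, 0.1]
grip_width: -0.0
gripper_force: 0.0
```

Emit:
jog_arm:
  rows: "0 0 0 0.1 0 0 0;0 0 0 0.15 0 0 0;0 0 0 0.2 0 0 0;0 0 0 0.15 0 0 0;0 0 0 0.1 0 0 0;0 0 0 0.1 0 0 0;0 0 0 0 0 0 0;0 0 0 0 0 0 0;0 0 0 0 0 0 0;0 0 0 0 0 0 0"

```text
time_s: 12.85
ee_pos: [0.5817, -0.1245, 0.1967]
tool_rot: [[0.762, 0.648, 0.002], [0.648, -0.762, -0.001], [0.001, 0.002, -1.0]]
force: [0.1, -0.1, 1.0]
grip_width: 0.005
gripper_force: 0.0
```

```bash
cat >> h.py <<'E'
def vs(s):
    c,si=np.cos(YAW),np.sin(YAW); M=np.array([[c,si],[-si,c]])
    e=s["ee_pos"]; T=s["tool_rot"]; d=M@(e[:2]-V); f=M@s["force"][:2]
    print("t %.2f vise xy (mm)"%s["time_s"],(d*1e3).round(1),"tip z %.1f"%((e[2]-.017)*1e3),"yaw err %.3f"%(np.arctan2(T[1,0],T[0,0])-YAW),"F vise",f.round(1),s["force"][2].round(1),"grip",round(s["grip_width"],3))
E
python3 - <<'E'
from workcell import manip
from h import *
vs(manip.get_state())
b=manip.capture("scene")["color"][:,:,::-1]
w=manip.capture("wrist")["color"][:,:,::-1]
cv2.imwrite("pics/p4.png",np.hstack([cv2.resize(b[110:310,190:360],(400,470),interpolation=cv2.INTER_CUBIC),cv2.resize(w[130:,160:480],(400,437))[:,:] if 0 else cv2.resize(w[100:476,160:480],(400,470))]))
E
```

```text
t 12.85 vise xy (mm) [100.8   1. ] tip z 179.7 yaw err 0.000 F vise [ 0.1 -0.1] 1.0 grip 0.005
```

View pics/p4.png

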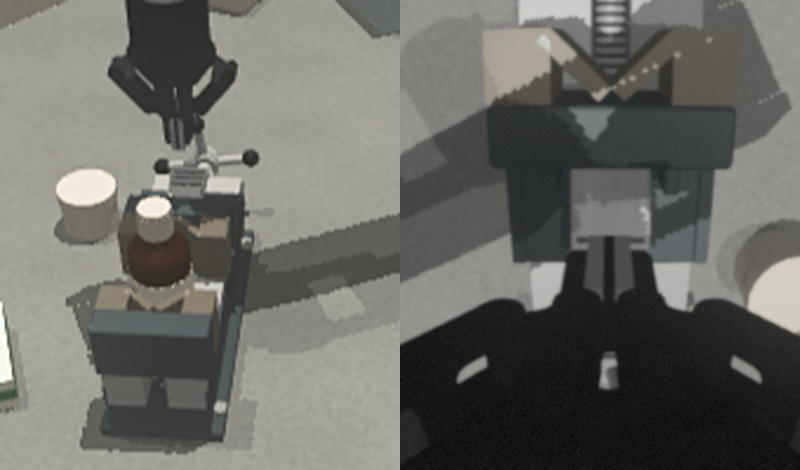

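The fingers are centred over the lever, behind the moving jaw (tips at about (610,240) in the wrist crop); the bottle stands between the jaws. Press down now.

Emit:
jog_arm:
  rows: "0 0 -0.004 0.1 0 0 0;0 0 0 0.1 0 0 0;0 0 0 0.08 0 0 0;0 0 0 0.03 0 0 0;0 0 0 0.02 0 0 0;0 0 0 0.02 0 0 0;0 0 0 0.02 0 0 0;0 0 0 0.02 0 0 0;0 0 0 0.015 0 0 0;0 0 0 0 0 0 0"

```text
time_s: 13.78
ee_pos: [0.5804, -0.1239, 0.1345]
tool_rot: [[0.762, 0.648, -0.0], [0.648, -0.762, 0.0], [-0.0, -0.0, -1.0]]
force: [0.8, -0.0, 0.4]
grip_width: -0.001
gripper_force: 0.0
```

```bash
python3 -c "
from workcell import manip
from h import *
vs(manip.get_state())"
```

```text
t 13.78 vise xy (mm) [100.3   2.3] tip z 117.5 yaw err -0.000 F vise [ 0.6 -0.6] 0.4 grip -0.001
```

Emit:
jog_arm:
  rows: "0 0 0.015 0.005 0 0 0;0 0 0 0.005 0 0 0;0 0 0 0.005 0 0 0;0 0 0 0 0 0 0;0 0 0 0 0 0 0;0 0 0 0 0 0 0;0 0 0 0 0 0 0;0 0 0 0 0 0 0;0 0 0 0 0 0 0;0 0 0 0 0 0 0"

```text
time_s: 14.62
ee_pos: [0.582, -0.1257, 0.1326]
tool_rot: [[0.762, 0.648, 0.0], [0.648, -0.762, -0.0], [0.0, 0.0, -1.0]]
force: [0.5, -0.8, 1.0]
grip_width: 0.004
gripper_force: 0.0
```

```bash
python3 - <<'E'
from workcell import manip
from h import *
vs(manip.get_state())
b=manip.capture("scene")["color"][:,:,::-1]
w=manip.capture("wrist")["color"][:,:,::-1]
cv2.imwrite("pics/p5.png",np.hstack([cv2.resize(b[150:260,220:310],(400,470),interpolation=cv2.INTER_CUBIC),cv2.resize(w[60:436,160:480],(400,470))]))
E
```

```text
t 14.62 vise xy (mm) [ 1.004e+02 -1.000e-01] tip z 115.6 yaw err -0.000 F vise [-0.1 -0.9] 1.0 grip 0.004
```

View pics/p5.png

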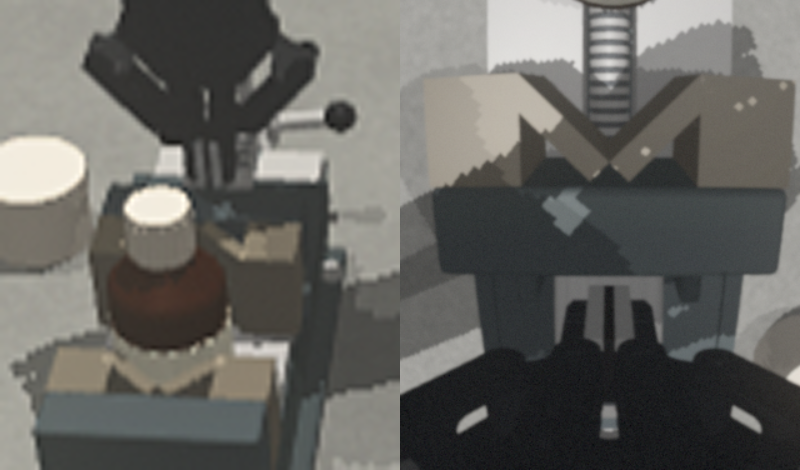

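The wrist view shows the shut fingers between the lugs with their tips at about (605,287), the jaw's back edge at row 273; but force is near zero. I'll check the heights by projecting into the wrist camera.

```bash
python3 - <<'E'
from workcell import manip
from h import *
s=manip.get_state(); c=manip.capture("wrist"); R=cv2.Rodrigues(c["rvec"])[0]
def pw(P):
    p=(R@np.array(P).T).T+c["tvec"]; th=np.arctan2(np.hypot(p[:,0],p[:,1]),p[:,2]); ph=np.arctan2(p[:,1],p[:,0])
    u=c["cx"]+c["fx"]*th*np.cos(ph); v=c["cy"]+c["fx"]*th*np.sin(ph)
    return (np.c_[u,v]-[160,60])*1.25+[400,0]
T=[s["ee_pos"]+s["tool_rot"]@np.array(p) for p in ((.011,0,.017),(.011,0,.005),(0,0,.017),(.011,-.0145,.017))]
print("tip",pw(T).round())
n=["jawback top -y","jawback top +y","fixed? jaw apex top","lever end pressed","lever end up L","lever end up R","lugtopL","lug end"]
P=vw([(.1196,-.055,.15),(.1196,.055,.15),(.1556,0,.15),(.1196,.02,.117),(.1196,.02,.124),(.1196,-.02,.124),(.1196,.026,.128),(.0996,.026,.128)])
for a,b in zip(n,pw(P).round()): print(a,b)
print(s["force"],s["moment"],s["joint_efforts"].round(2))
E
```

```text
tip [[610. 256.]
 [610. 268.]
 [610. 283.]
 [572. 256.]]
jawback top -y [783. 269.]
jawback top +y [437. 270.]
fixed? jaw apex top [610. 153.]
lever end pressed [556. 237.]
lever end up L [554. 243.]
lever end up R [666. 243.]
lugtopL [536. 247.]
lug end [539. 298.]
[ 0.36679936 -0.24424627 -0.36923288] [-0.00091674 -0.02353119  0.02007562] [  0.   -39.17 -29.89   0.     0.    -0.  ]
```

Emit:
jog_arm:
  rows: "0 0 0 0.006 0 0 0;0 0 0 0.006 0 0 0;0 0 0 0.006 0 0 0;0 0 0 0.006 0 0 0;0 0 0 0.006 0 0 0;0 0 0 0.006 0 0 0;0 0 0 0.006 0 0 0;0 0 0 0 0 0 0;0 0 0 0 0 0 0;0 0 0 0 0 0 0"

```text
time_s: 15.6
ee_pos: [0.582, -0.1257, 0.1263]
tool_rot: [[0.762, 0.648, 0.0], [0.648, -0.762, -0.0], [0.0, 0.0, -1.0]]
force: [0.6, 0.1, 0.2]
grip_width: 0.001
gripper_force: 0.0
```

Emit:
jog_arm:
  rows: "0 0 0 0.006 0 0 0;0 0 0 0.006 0 0 0;0 0 0 0.006 0 0 0;0 0 0 0.006 0 0 0;0 0 0 0.006 0 0 0;0 0 0 0 0 0 0;0 0 0 0 0 0 0;0 0 0 0 0 0 0;0 0 0 0 0 0 0;0 0 0 0 0 0 0"

```text
time_s: 16.43
ee_pos: [0.5821, -0.1258, 0.1219]
tool_rot: [[0.762, 0.648, 0.0], [0.648, -0.762, -0.0], [0.0, 0.001, -1.0]]
force: [-0.8, -0.4, 3.6]
grip_width: -0.001
gripper_force: 1.7
```

```bash
python3 - <<'E'
from workcell import manip
from h import *
vs(manip.get_state())
b=manip.capture("scene")["color"][:,:,::-1]
w=manip.capture("wrist")["color"][:,:,::-1]
cv2.imwrite("pics/p6.png",np.hstack([cv2.resize(b[150:240,220:290],(390,501),interpolation=cv2.INTER_CUBIC),cv2.resize(w[200:400,245:405],(400,501),interpolation=cv2.INTER_CUBIC)]))
E
```

```text
t 16.43 vise xy (mm) [100.3  -0.3] tip z 104.9 yaw err -0.000 F vise [-0.9  0.2] 3.6 grip -0.001
```

View pics/p6.png

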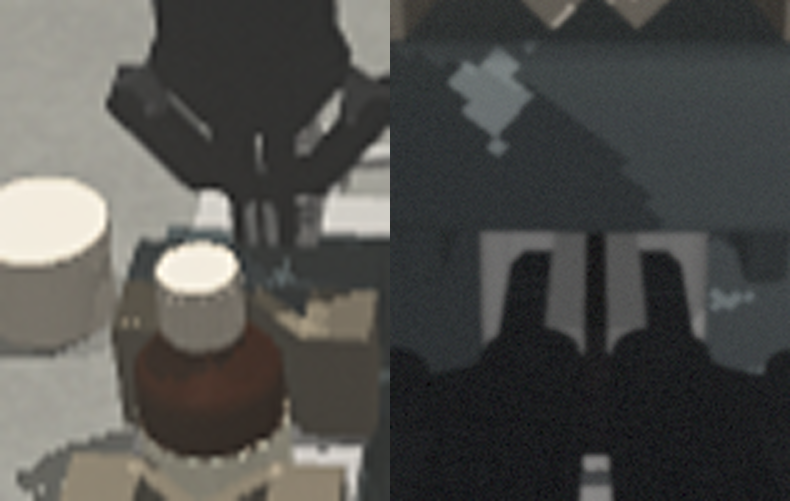

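Tips now sit on the paddle (between the lugs), touching lightly. Press on.

Emit:
jog_arm:
  rows: "0 0 0 0.006 0 0 0;0 0 0 0.006 0 0 0;0 0 0 0.006 0 0 0;0 0 0 0 0 0 0;0 0 0 0 0 0 0;0 0 0 0 0 0 0;0 0 0 0 0 0 0;0 0 0 0 0 0 0;0 0 0 0 0 0 0;0 0 0 0 0 0 0"

```text
time_s: 17.37
ee_pos: [0.5821, -0.1259, 0.1194]
tool_rot: [[0.762, 0.648, 0.0], [0.648, -0.762, -0.001], [-0.0, 0.0, -1.0]]
force: [-1.8, -2.2, 6.2]
grip_width: -0.001
gripper_force: 2.8
```

Emit:
jog_arm:
  rows: "0 0 0 0.006 0 0 0;0 0 0 0.006 0 0 0;0 0 0 0.006 0 0 0;0 0 0 0 0 0 0;0 0 0 0 0 0 0;0 0 0 0 0 0 0;0 0 0 0 0 0 0;0 0 0 0 0 0 0;0 0 0 0 0 0 0;0 0 0 0 0 0 0"

```text
time_s: 18.2
ee_pos: [0.5822, -0.1259, 0.1169]
tool_rot: [[0.762, 0.648, 0.0], [0.648, -0.762, -0.0], [0.0, 0.001, -1.0]]
force: [-2.2, -1.3, 7.0]
grip_width: -0.001
gripper_force: 3.2
```

Emit:
jog_arm:
  rows: "0 0 0 0.006 0 0 0;0 0 0 0.006 0 0 0;0 0 0 0.006 0 0 0;0 0 0 0.006 0 0 0;0 0 0 0 0 0 0;0 0 0 0 0 0 0;0 0 0 0 0 0 0;0 0 0 0 0 0 0;0 0 0 0 0 0 0;0 0 0 0 0 0 0"

```text
time_s: 19.03
ee_pos: [0.5822, -0.1258, 0.1134]
tool_rot: [[0.762, 0.648, 0.0], [0.648, -0.762, -0.0], [0.0, 0.001, -1.0]]
force: [-2.7, -2.1, 6.5]
grip_width: 0.0
gripper_force: 3.5
```

Emit:
jog_arm:
  rows: "0 0 0 0.006 0 0 0;0 0 0 0.006 0 0 0;0 0 0 0 0 0 0;0 0 0 0 0 0 0;0 0 0 0 0 0 0;0 0 0 0 0 0 0;0 0 0 0 0 0 0;0 0 0 0 0 0 0;0 0 0 0 0 0 0;0 0 0 0 0 0 0"

```text
time_s: 19.87
ee_pos: [0.5824, -0.1257, 0.1119]
tool_rot: [[0.762, 0.648, 0.001], [0.648, -0.762, -0.0], [0.0, 0.001, -1.0]]
force: [-3.7, -1.2, 8.5]
grip_width: -0.003
gripper_force: 4.3
```

The lever is pressed about 10 mm. Now push along +x.

Emit:
jog_arm:
  rows: "0 0.01 0 0.003 0 0 0;0 0.01 0 0 0 0 0;0 0.01 0 0 0 0 0;0 0.01 0 0 0 0 0;0 0.01 0 0 0 0 0;0 0.01 0 0 0 0 0;0 0.01 0 0 0 0 0;0 0.01 0 0 0 0 0;0 0 0 0 0 0 0;0 0 0 0 0 0 0"

```text
time_s: 20.7
ee_pos: [0.592, -0.1176, 0.1119]
tool_rot: [[0.762, 0.648, 0.002], [0.648, -0.762, 0.0], [0.002, 0.001, -1.0]]
force: [-2.2, 0.6, 9.1]
grip_width: 0.004
gripper_force: 4.9
```

```bash
python3 - <<'E'
from workcell import manip
from h import *
vs(manip.get_state())
b=manip.capture("scene")["color"][:,:,::-1]
w=manip.capture("wrist")["color"][:,:,::-1]
cv2.imwrite("pics/p7.png",np.hstack([cv2.resize(b[150:270,220:316],(400,500),interpolation=cv2.INTER_CUBIC),cv2.resize(w[60:460,165:485],(400,500),interpolation=cv2.INTER_CUBIC)]))
E
```

```text
t 20.70 vise xy (mm) [113.1  -0.4] tip z 94.9 yaw err -0.000 F vise [-1.3  1.8] 9.1 grip 0.004
```

View pics/p7.png

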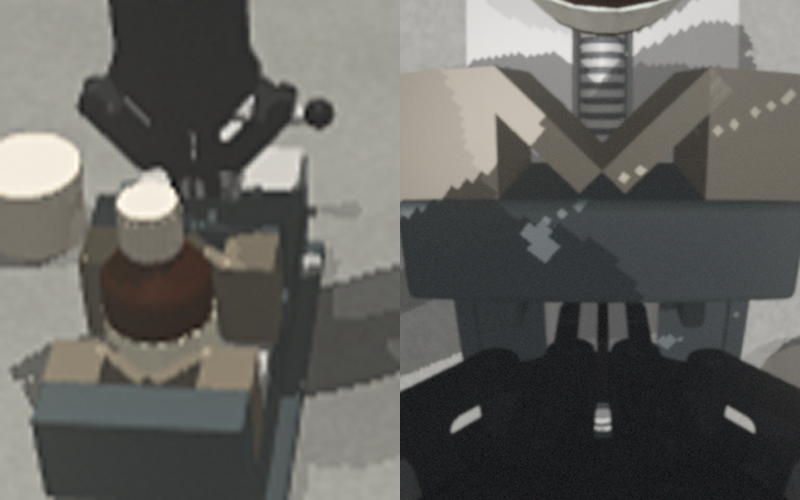

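Jaw is following the fingers (its face now nearer to the bottle). Continue.

Emit:
jog_arm:
  rows: "0 0.012 0 0 0 0 0;0 0.014 0 0 0 0 0;0 0.014 0 0 0 0 0;0 0.014 0 0 0 0 0;0 0.014 0 0 0 0 0;0 0.014 0 0 0 0 0;0 0.014 0 0 0 0 0;0 0.014 0 0 0 0 0;0 0.012 0 0 0 0 0;0 0 0 0 0 0 0"

```text
time_s: 21.63
ee_pos: [0.6061, -0.1057, 0.1119]
tool_rot: [[0.762, 0.648, 0.002], [0.648, -0.762, 0.0], [0.002, 0.001, -1.0]]
force: [-1.2, 0.4, 9.8]
grip_width: 0.002
gripper_force: 4.8
```

```bash
python3 -c "
from workcell import manip
from h import *
vs(manip.get_state())"
```

```text
t 21.63 vise xy (mm) [131.6  -0.5] tip z 94.9 yaw err -0.000 F vise [-0.7  1. ] 9.8 grip 0.002
```

Emit:
jog_arm:
  rows: "0 0.01 0 0 0 0 0;0 0.01 0 0 0 0 0;0 0.01 0 0 0 0 0;0 0.01 0 0 0 0 0;0 0.01 0 0 0 0 0;0 0.01 0 0 0 0 0;0 0.008 0 0 0 0 0;0 0.006 0 0 0 0 0;0 0.006 0 0 0 0 0;0 0 0 0 0 0 0"

```text
time_s: 22.47
ee_pos: [0.6148, -0.0984, 0.1119]
tool_rot: [[0.762, 0.648, 0.001], [0.648, -0.762, -0.0], [0.0, 0.001, -1.0]]
force: [-3.2, -0.0, 10.0]
grip_width: -0.001
gripper_force: 5.1
```

```bash
python3 -c "
from workcell import manip
from h import *
vs(manip.get_state())"
```

```text
t 22.47 vise xy (mm) [143.   -0.5] tip z 94.9 yaw err 0.000 F vise [-2.4  2. ] 10.0 grip -0.001
```

Emit:
jog_arm:
  rows: "0 0.006 0 0 0 0 0;0 0.006 0 0 0 0 0;0 0.006 0 0 0 0 0;0 0.006 0 0 0 0 0;0 0.006 0 0 0 0 0;0 0.006 0 0 0 0 0;0 0 0 0 0 0 0;0 0 0 0 0 0 0;0 0 0 0 0 0 0;0 0 0 0 0 0 0"

```text
time_s: 23.3
ee_pos: [0.6184, -0.0958, 0.1118]
tool_rot: [[0.762, 0.648, -0.0], [0.648, -0.762, -0.002], [-0.001, 0.001, -1.0]]
force: [-5.4, -3.1, 10.7]
grip_width: 0.0
gripper_force: 5.3
```

```bash
python3 - <<'E'
from workcell import manip
from h import *
vs(manip.get_state())
b=manip.capture("scene")["color"][:,:,::-1]
w=manip.capture("wrist")["color"][:,:,::-1]
cv2.imwrite("pics/p8.png",np.hstack([cv2.resize(b[150:270,220:316],(400,500),interpolation=cv2.INTER_CUBIC),cv2.resize(w[60:460,165:485],(400,500),interpolation=cv2.INTER_CUBIC)]))
E
```

```text
t 23.30 vise xy (mm) [147.4  -0.8] tip z 94.8 yaw err 0.000 F vise [-6.1  1.1] 10.7 grip 0.0
```

View pics/p8.png

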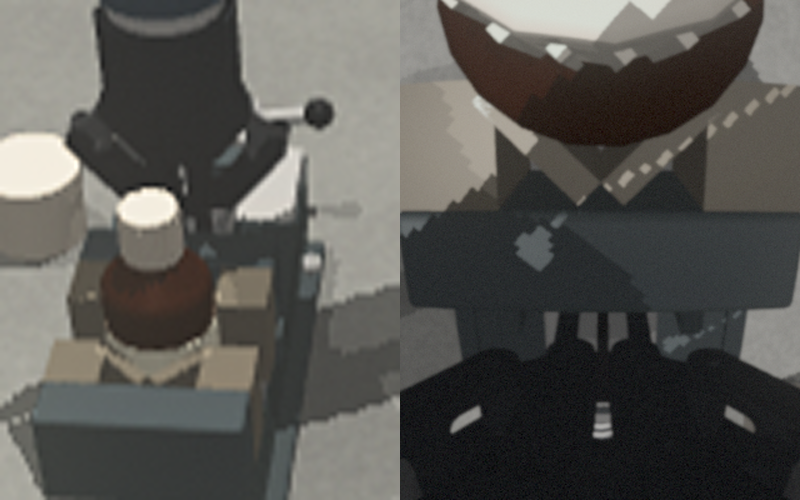

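The bottle is now seated in the moving vee (around (600,145) in the wrist crop), and the force is climbing. Push a little more for snugness.

Emit:
jog_arm:
  rows: "0 0.006 0 0 0 0 0;0 0.006 0 0 0 0 0;0 0 0 0 0 0 0;0 0 0 0 0 0 0;0 0 0 0 0 0 0;0 0 0 0 0 0 0;0 0 0 0 0 0 0;0 0 0 0 0 0 0;0 0 0 0 0 0 0;0 0 0 0 0 0 0"

```text
time_s: 24.23
ee_pos: [0.6198, -0.0947, 0.1118]
tool_rot: [[0.762, 0.648, -0.0], [0.648, -0.762, -0.002], [-0.001, 0.001, -1.0]]
force: [-5.5, -3.4, 11.3]
grip_width: -0.0
gripper_force: 5.1
```

```bash
python3 -c "
from workcell import manip
from h import *
vs(manip.get_state())"
```

```text
t 24.23 vise xy (mm) [149.2  -0.9] tip z 94.8 yaw err 0.000 F vise [-6.4  1. ] 11.3 grip -0.0
```

Emit:
jog_arm:
  rows: "0 0.006 0 0 0 0 0;0 0.006 0 0 0 0 0;0 0.006 0 0 0 0 0;0 0 0 0 0 0 0;0 0 0 0 0 0 0;0 0 0 0 0 0 0;0 0 0 0 0 0 0;0 0 0 0 0 0 0;0 0 0 0 0 0 0;0 0 0 0 0 0 0"

```text
time_s: 25.07
ee_pos: [0.6216, -0.0932, 0.1118]
tool_rot: [[0.762, 0.648, -0.001], [0.648, -0.762, -0.003], [-0.002, 0.001, -1.0]]
force: [-7.0, -4.7, 11.2]
grip_width: 0.001
gripper_force: 6.4
```

```bash
python3 -c "
from workcell import manip
from h import *
vs(manip.get_state())
b=manip.capture('scene')['color']
w=manip.capture('wrist')['color']
np.savez('s1.npz',b=b,w=w)
print('col',[int(x) for x in w[200:340:3,326].mean(1)])"
```

```text
t 25.07 vise xy (mm) [151.5  -1. ] tip z 94.8 yaw err 0.000 F vise [-8.4  0.9] 11.2 grip 0.001
col [51, 52, 46, 47, 46, 52, 69, 50, 38, 44, 39, 34, 36, 41, 44, 51, 49, 54, 55, 55, 47, 42, 40, 44, 41, 43, 44, 49, 44, 37, 37, 39, 43, 43, 40, 39, 37, 41, 41, 40, 30, 24, 15, 17, 20, 22, 23]
```

Emit:
jog_arm:
  rows: "0 0.006 0 0 0 0 0;0 0.006 0 0 0 0 0;0 0.006 0 0 0 0 0;0 0 0 0 0 0 0;0 0 0 0 0 0 0;0 0 0 0 0 0 0;0 0 0 0 0 0 0;0 0 0 0 0 0 0;0 0 0 0 0 0 0;0 0 0 0 0 0 0"

```text
time_s: 26.0
ee_pos: [0.6217, -0.0931, 0.1119]
tool_rot: [[0.762, 0.648, -0.006], [0.648, -0.762, -0.005], [-0.008, -0.0, -1.0]]
force: [-15.5, -9.8, 14.9]
grip_width: -0.005
gripper_force: 14.6
```

```bash
python3 -c "
from workcell import manip
from h import *
vs(manip.get_state())"
```

```text
t 26.00 vise xy (mm) [151.7  -1. ] tip z 94.9 yaw err 0.000 F vise [-18.2   2.6] 14.9 grip -0.005
```

Stalled at 18 N: snug. Ease the push slightly and raise so that the lever springs up while the jaw is held.

Emit:
jog_arm:
  rows: "0 -0.008 0 0 0 0 0;0 0 0 -0.01 0 0 0;0 0 0 -0.02 0 0 0;0 0 0 -0.02 0 0 0;0 0 0 -0.02 0 0 0;0 0 0 -0.02 0 0 0;0 0 0 -0.02 0 0 0;0 0 0 -0.02 0 0 0;0 0 0 0 0 0 0;0 0 0 0 0 0 0"

```text
time_s: 26.83
ee_pos: [0.6199, -0.0912, 0.1273]
tool_rot: [[0.762, 0.648, -0.008], [0.648, -0.762, 0.0], [-0.006, -0.005, -1.0]]
force: [-6.0, -3.9, -0.0]
grip_width: 0.002
gripper_force: 3.8
```

```bash
python3 -c "
from workcell import manip
from h import *
vs(manip.get_state())"
```

```text
t 26.83 vise xy (mm) [151.5   1.7] tip z 110.3 yaw err -0.000 F vise [-7.1  0.9] -0.0 grip 0.002
```

Emit:
jog_arm:
  rows: "0 -0.03 0 0 0 0 0;0 -0.03 0 -0.05 0 0 0;0 0 0 -0.15 0 0 0;0 0 0 -0.2 0 0 0;0 0 0 -0.2 0 0 0;0 0 0 -0.1 0 0 0;0 0 0 0 0 0 -0.15;0 0 0 0 0 0 -0.15;0 0 0 0 0 0 -0.15;0 0 0 0 0 0 -0.15"

```text
time_s: 27.67
ee_pos: [0.6162, -0.0966, 0.2357]
tool_rot: [[0.38, 0.925, 0.001], [0.925, -0.38, 0.0], [0.001, 0.001, -1.0]]
force: [-1.1, 0.7, 0.2]
grip_width: -0.0
gripper_force: 0.0
```

```bash
python3 - <<'E'
from workcell import manip
from h import *
vs(manip.get_state())
P=vw([(.1008,.001,.1967-.017),(.1008,.001,.1967+.0065)])
print((proj("scene",P)-[190,110])*2.353)
print("open p3:",(proj("scene",[(.6877,-.0389,.3176-.017),(.6877,-.0389,.3176)])-[190,120])*2.353)
E
```

```text
t 27.67 vise xy (mm) [145.2  -0. ] tip z 218.7 yaw err 0.477 F vise [-0.4  1.2] 0.2 grip -0.0
[[180.36663345 163.29210277]
 [178.63228297 144.39038059]]
open p3: [[143.20635063 117.6243766 ]
 [141.21512919 100.93785144]]
```

Emit:
jog_arm:
  rows: "0 0 0 0 0 0 -0.155;0 0 0 0 0 0 -0.155;0 0 0 0 0 0 -0.155;0 0 0 0 0 0 -0.155;0 0 0 0 0 0 -0.155;0 0 0 0 0 0 -0.155;0 0 0 0 0 0 -0.155;0 0 0 0 0 0 -0.155;0 0 0 0 0 0 -0.153;0 0.02 -0.1 0 0 0 0"

```text
time_s: 28.5
ee_pos: [0.6037, -0.1032, 0.2356]
tool_rot: [[-0.648, 0.762, 0.002], [0.762, 0.648, 0.001], [-0.001, 0.002, -1.0]]
force: [0.4, 0.0, -0.0]
grip_width: 0.006
gripper_force: 0.0
```

Emit:
jog_arm:
  rows: "0 0.03 -0.2 0 0 0 0;0 0.03 -0.2 0 0 0 0;0 0.03 -0.2 0 0 0 0;0 0.03 -0.2 0 0 0 0;0 0.03 -0.2 0 0 0 0;0 0.017 -0.165 0 0 0 0;0 0 -0.07 0 0 0 0;0 0 0 0 0 0 0;0 0 0 0 0 0 0;0 0 0 0 0 0 0"

```text
time_s: 29.33
ee_pos: [0.4456, -0.2037, 0.2353]
tool_rot: [[-0.644, 0.765, 0.001], [0.765, 0.644, 0.0], [-0.0, 0.001, -1.0]]
force: [0.6, 0.7, -0.7]
grip_width: -0.001
gripper_force: 0.0
```

```bash
python3 - <<'E'
from workcell import manip
from h import *
vs(manip.get_state()); s=manip.get_state(); print(s["q"].round(2))
from h import *
b=manip.capture("top")["color"]; cv2.imwrite("pics/t1.png",b[:,:,::-1])
# jaw position from top view: profile of brightness along vise x at z=.15, y=+-.03..05
for y in (.045,-.045):
  X=np.arange(.10,.33,.003); q=proj("top",vw([(x,y,.15) for x in X])); 
  print(y,[(int(x*1000),int(b[int(round(v)),int(round(u))].mean())) for x,(u,v) in zip(X,q)])
E
```

```text
t 29.33 vise xy (mm) [-54.1  28.9] tip z 218.3 yaw err 1.566 F vise [0.9 0.2] -0.7 grip -0.001
[-0.66 -0.15  1.95  0.    1.34 -1.36]
0.045 [(100, 92), (103, 92), (106, 94), (109, 91), (112, 92), (115, 93), (118, 94), (121, 91), (124, 93), (127, 91), (130, 91), (133, 94), (136, 94), (139, 93), (142, 92), (145, 86), (148, 76), (151, 90), (154, 87), (157, 91), (160, 90), (163, 44), (166, 96), (169, 94), (172, 92), (175, 89), (178, 88), (181, 88), (184, 83), (187, 87), (190, 57), (193, 115), (196, 120), (199, 115), (202, 115), (205, 119), (208, 115), (211, 118), (214, 117), (217, 118), (220, 117), (223, 112), (226, 53), (229, 86), (232, 151), (235, 142), (238, 147), (241, 146), (244, 146), (247, 147), (250, 149), (253, 24), (256, 63), (259, 116), (262, 116), (265, 111), (268, 113), (271, 111), (274, 111), (277, 111), (280, 111), (283, 108), (286, 112), (289, 76), (292, 71), (295, 91), (298, 83), (301, 85), (304, 81), (307, 81), (310, 78), (313, 78), (316, 76), (319, 68), (322, 69), (325, 106), (328, 103)]
-0.045 [(100, 87), (103, 87), (106, 87), (109, 84), (112, 87), (115, 85), (118, 86), (121, 84), (124, 84), (127, 83), (130, 84), (133, 84), (136, 86), (139, 80), (142, 82), (145, 84), (148, 83), (151, 82), (154, 81), (157, 84), (160, 83), (163, 53), (166, 86), (169, 85), (172, 81), (175, 80), (178, 80), (181, 78), (184, 77), (187, 75), (190, 56), (193, 113), (196, 108), (199, 110), (202, 107), (205, 108), (208, 109), (211, 109), (214, 109), (217, 108), (220, 111), (223, 106), (226, 51), (229, 51), (232, 66), (235, 107), (238, 105), (241, 107), (244, 103), (247, 99), (250, 104), (253, 32), (256, 73), (259, 109), (262, 107), (265, 107), (268, 107), (271, 104), (274, 105), (277, 103), (280, 102), (283, 107), (286, 104), (289, 98), (292, 63), (295, 81), (298, 77), (301, 75), (304, 74), (307, 74), (310, 71), (313, 70), (316, 68), (319, 50), (322, 65), (325, 108), (328, 104)]
```

Jaw back measured at about 162 mm along the vise, which matches the bottle touching both vees (161). Now descend beside the top arm.

Emit:
jog_arm:
  rows: "0 0 0 0.1 0 0 0;0 0 0 0.2 0 0 0;0 0 0 0.2 0 0 0;0 0 0 0.2 0 0 0;0 0 0 0.1 0 0 0;0 0 0 0.06 0 0 0;0 0 0 0.05 0 0 0;0 0 0 0.04 0 0 0;0 0 0 0 0 0 0;0 0 0 0 0 0 0"

```text
time_s: 30.22
ee_pos: [0.4454, -0.2044, 0.0932]
tool_rot: [[-0.644, 0.765, 0.001], [0.765, 0.644, -0.001], [-0.001, 0.0, -1.0]]
force: [0.5, -0.4, -0.3]
grip_width: 0.003
gripper_force: 0.0
```

```bash
python3 -c "
from workcell import manip
from h import *
vs(manip.get_state())"
```

```text
t 30.22 vise xy (mm) [-54.7  28.5] tip z 76.2 yaw err 1.565 F vise [ 0.1 -0.7] -0.3 grip 0.003
```

Emit:
jog_arm:
  rows: "0 -0.025 0 0 0 0 0;0 -0.025 0 0 0 0 0;0 -0.025 0 0 0 0 0;0 -0.025 0 0 0 0 0;0 -0.025 0 0 0 0 0;0 -0.025 0 0 0 0 0;0 -0.025 0 0 0 0 0;0 -0.025 0 0 0 0 0;0 0 0 0 0 0 0;0 0 0 0 0 0 0"

```text
time_s: 31.05
ee_pos: [0.4634, -0.2266, 0.0918]
tool_rot: [[-0.643, 0.766, -0.002], [0.766, 0.643, 0.001], [0.002, -0.0, -1.0]]
force: [-2.8, 2.2, 0.2]
grip_width: 0.001
gripper_force: 1.4
```

```bash
cat >> h.py <<'E'
def balls(manip,guess=None,n="top"):
    """handle angle: darkest ball pixels at predicted places in the top view"""
    img=manip.capture(n)["color"].astype(float).mean(2); img=cv2.GaussianBlur(img,(0,0),1.5)
    A=np.arange(0,np.pi/2,.02); S=[]
    for h in A:
        t=h+np.arange(4)*np.pi/2; q=proj(n,vw(np.c_[np.full(4,-.055),-.055*np.sin(t),.07+.055*np.cos(t)]))
        S.append([img[int(round(v)),int(round(u))] for u,v in q])
    S=np.array(S); k=np.argsort(np.sort(S,1)[:,:4].sum(1))[:4]
    print("handle mod 90:",A[k].round(2),S[k].round().tolist())
E
python3 -c "
from workcell import manip
from h import *
vs(manip.get_state()); balls(manip,n='scene')"
```

```text
t 31.05 vise xy (mm) [-55.4  -0.2] tip z 74.8 yaw err 1.565 F vise [-0.7  3.5] 0.2 grip 0.001
handle mod 90: [0.56 0.54 0.58 0.52] [[56.0, 115.0, 191.0, 55.0], [56.0, 115.0, 191.0, 55.0], [61.0, 118.0, 191.0, 55.0], [56.0, 115.0, 199.0, 55.0]]
```

The handle is turning (about 3.5 N, angle about 0.53). Continue the stroke.

Emit:
jog_arm:
  rows: "0 -0.02 0 0 0 0 0;0 -0.02 0 0 0 0 0;0 -0.02 0 0 0 0 0;0 -0.02 0 0 0 0 0;0 -0.02 0 0 0 0 0;0 -0.01 0 0 0 0 0;0 0 0 0 0 0 0;0 0 0 0 0 0 0;0 0 0 0 0 0 0;0 0 0 0 0 0 0"

```text
time_s: 31.93
ee_pos: [0.4747, -0.2397, 0.0926]
tool_rot: [[-0.643, 0.766, 0.0], [0.766, 0.643, -0.0], [-0.0, -0.0, -1.0]]
force: [-1.9, 1.7, 1.1]
grip_width: -0.0
gripper_force: 1.4
```

```bash
python3 -c "
from workcell import manip
from h import *
vs(manip.get_state()); balls(manip,n='scene')"
```

```text
t 31.93 vise xy (mm) [-55.3 -17.5] tip z 75.6 yaw err 1.565 F vise [-0.3  2.5] 1.1 grip -0.0
handle mod 90: [0.92 0.9  0.86 0.88] [[56.0, 156.0, 75.0, 57.0], [56.0, 142.0, 93.0, 54.0], [56.0, 142.0, 93.0, 56.0], [56.0, 142.0, 93.0, 56.0]]
```

Emit:
jog_arm:
  rows: "0 0.02 0 -0.05 0 0 0;0 0 0 -0.2 0 0 0;0 0 0 -0.17 0 0 0;0 0.15 0 0 0 0 0;0 0.2 0 0 0 0 0;0 0.15 0 0 0 0 0;0 0.04 0 0 0 0 0;0 0 0 0.15 0 0 0;0 0 0 0.17 0 0 0;0 0 0 0.1 0 0 0"

```text
time_s: 32.82
ee_pos: [0.4209, -0.1757, 0.0917]
tool_rot: [[-0.643, 0.766, 0.001], [0.766, 0.643, -0.001], [-0.002, 0.0, -1.0]]
force: [-0.2, 0.5, -0.3]
grip_width: 0.0
gripper_force: 0.0
```

```bash
python3 -c "
from workcell import manip
from h import *
vs(manip.get_state()); balls(manip,n='scene')"
```

```text
t 32.82 vise xy (mm) [-54.8  66.1] tip z 74.7 yaw err 1.565 F vise [0.2 0.5] -0.3 grip 0.0
handle mod 90: [0.92 0.94 0.98 1.  ] [[61.0, 184.0, 73.0, 58.0], [62.0, 184.0, 73.0, 58.0], [67.0, 166.0, 79.0, 65.0], [67.0, 166.0, 79.0, 65.0]]
```

Emit:
jog_arm:
  rows: "0 -0.03 0 0 0 0 0;0 -0.03 0 0 0 0 0;0 -0.03 0 0 0 0 0;0 -0.03 0 0 0 0 0;0 -0.03 0 0 0 0 0;0 -0.03 0 0 0 0 0;0 -0.03 0 0 0 0 0;0 -0.03 0 0 0 0 0;0 -0.03 0 0 0 0 0;0 -0.03 0 0 0 0 0"

```text
time_s: 33.7
ee_pos: [0.4506, -0.2105, 0.094]
tool_rot: [[-0.643, 0.766, 0.001], [0.766, 0.643, -0.001], [-0.001, 0.001, -1.0]]
force: [-2.4, 4.5, 2.5]
grip_width: 0.002
gripper_force: 2.2
```

```bash
python3 -c "
from workcell import manip
from h import *
vs(manip.get_state()); balls(manip,n='scene')"
```

```text
t 33.70 vise xy (mm) [-54.7  20.4] tip z 77.0 yaw err 1.565 F vise [1.1 4.9] 2.5 grip 0.002
handle mod 90: [1.52 0.02 0.   1.54] [[67.0, 177.0, 58.0, 57.0], [56.0, 60.0, 189.0, 55.0], [54.0, 60.0, 189.0, 58.0], [60.0, 189.0, 58.0, 54.0]]
```

Emit:
jog_arm:
  rows: "0 -0.025 0 0 0 0 0;0 -0.025 0 0 0 0 0;0 -0.025 0 0 0 0 0;0 -0.025 0 0 0 0 0;0 0 0 0 0 0 0;0 0 0 0 0 0 0;0 0 0 0 0 0 0;0 0 0 0 0 0 0;0 0 0 0 0 0 0;0 0 0 0 0 0 0"

```text
time_s: 34.58
ee_pos: [0.4592, -0.2213, 0.0925]
tool_rot: [[-0.643, 0.766, 0.0], [0.766, 0.643, -0.0], [-0.0, -0.0, -1.0]]
force: [-1.6, 2.2, -0.2]
grip_width: 0.0
gripper_force: 1.1
```

```bash
python3 -c "
from workcell import manip
from h import *
vs(manip.get_state()); balls(manip,n='scene')"
```

```text
t 34.58 vise xy (mm) [-55.2   6.6] tip z 75.5 yaw err 1.565 F vise [0.3 2.7] -0.2 grip 0.0
handle mod 90: [0.28 0.26 0.32 0.3 ] [[53.0, 71.0, 200.0, 55.0], [54.0, 71.0, 200.0, 55.0], [53.0, 76.0, 200.0, 55.0], [53.0, 76.0, 200.0, 55.0]]
```

Emit:
jog_arm:
  rows: "0 -0.02 0 0 0 0 0;0 -0.02 0 0 0 0 0;0 -0.02 0 0 0 0 0;0 -0.01 0 0 0 0 0;0 0 0 0 0 0 0;0 0 0 0 0 0 0;0 0 0 0 0 0 0;0 0 0 0 0 0 0;0 0 0 0 0 0 0;0 0 0 0 0 0 0"

```text
time_s: 35.47
ee_pos: [0.4646, -0.2282, 0.0914]
tool_rot: [[-0.644, 0.765, -0.004], [0.765, 0.644, 0.003], [0.004, -0.001, -1.0]]
force: [-4.0, 5.0, -0.7]
grip_width: 0.001
gripper_force: 2.4
```

```bash
python3 -c "
from workcell import manip
from h import *
vs(manip.get_state()); balls(manip,n='scene')"
```

```text
t 35.47 vise xy (mm) [-55.6  -2.2] tip z 74.4 yaw err 1.565 F vise [0.2 6.4] -0.7 grip 0.001
handle mod 90: [0.62 0.64 0.56 0.58] [[56.0, 118.0, 184.0, 57.0], [61.0, 118.0, 184.0, 57.0], [57.0, 117.0, 191.0, 56.0], [56.0, 118.0, 191.0, 56.0]]
```

Emit:
jog_arm:
  rows: "0 -0.02 0 0 0 0 0;0 -0.02 0 0 0 0 0;0 -0.02 0 0 0 0 0;0 -0.02 0 0 0 0 0;0 0 0 0 0 0 0;0 0 0 0 0 0 0;0 0 0 0 0 0 0;0 0 0 0 0 0 0;0 0 0 0 0 0 0;0 0 0 0 0 0 0"

```text
time_s: 36.35
ee_pos: [0.4737, -0.2387, 0.0926]
tool_rot: [[-0.643, 0.766, 0.0], [0.766, 0.643, -0.001], [-0.001, -0.0, -1.0]]
force: [-2.5, 1.5, 0.3]
grip_width: 0.002
gripper_force: 1.2
```

```bash
python3 -c "
from workcell import manip
from h import *
vs(manip.get_state()); balls(manip,n='scene')"
```

```text
t 36.35 vise xy (mm) [-55.3 -16.1] tip z 75.6 yaw err 1.565 F vise [-1.   2.7] 0.3 grip 0.002
handle mod 90: [0.86 0.88 0.9  0.92] [[57.0, 141.0, 94.0, 54.0], [57.0, 141.0, 94.0, 54.0], [57.0, 141.0, 94.0, 55.0], [57.0, 155.0, 78.0, 59.0]]
```

Emit:
jog_arm:
  rows: "0 0 0 0 0 0 0;0 0 0 0 0 0 0;0 0 0 0 0 0 0;0 0 0 0 0 0 0;0 0 0 0 0 0 0;0 0 0 0 0 0 0;0 0 0 0 0 0 0;0 -0.005 0 0 0 0 0;0 -0.005 0 0 0 0 0;0 -0.005 0 0 0 0 0"

```text
time_s: 37.23
ee_pos: [0.4744, -0.2394, 0.092]
tool_rot: [[-0.643, 0.766, -0.002], [0.766, 0.643, 0.002], [0.003, -0.0, -1.0]]
force: [-4.9, 3.7, 1.9]
grip_width: -0.004
gripper_force: 2.6
```

```bash
python3 -c "
from workcell import manip
from h import *
vs(manip.get_state()); balls(manip,n='scene')"
```

```text
t 37.23 vise xy (mm) [-55.4 -17. ] tip z 75.0 yaw err 1.565 F vise [-1.3  6. ] 1.9 grip -0.004
handle mod 90: [0.92 0.9  0.94 0.86] [[56.0, 155.0, 75.0, 56.0], [56.0, 141.0, 93.0, 54.0], [58.0, 155.0, 75.0, 56.0], [56.0, 141.0, 93.0, 56.0]]
```

The handle now resists well above its free-running force. Back off and rise clear.

Emit:
jog_arm:
  rows: "0 0.03 0 0 0 0 0;0 0.02 0 -0.05 0 0 0;0 0 0 -0.2 0 0 0;0 0 0 -0.2 0 0 0;0 0 0 -0.2 0 0 0;0 0 0 -0.2 0 0 0;0 0.1 -0.1 -0.1 0 0 0;0 0.1 -0.1 0 0 0 0;0 0 0 0 0 0 0;0 0 0 0 0 0 0"

```text
time_s: 38.12
ee_pos: [0.428, -0.231, 0.2361]
tool_rot: [[-0.643, 0.766, 0.003], [0.766, 0.643, -0.002], [-0.003, 0.001, -1.0]]
force: [-0.3, -0.1, -0.4]
grip_width: 0.001
gripper_force: 0.0
```

```bash
python3 - <<'E'
from workcell import manip
from h import *
vs(manip.get_state()); balls(manip,n='scene')
b=manip.capture("top")["color"].astype(float); a=cv2.imread("pics/t1.png")[:,:,::-1].astype(float); o=cv2.imread("pics/top0.png")[:,:,::-1].astype(float)
X=np.arange(.14,.27,.0005)
def prof(im,y):
    q=proj("top",vw([(x,y,.15) for x in X])).astype(np.float32); return cv2.remap(im.mean(2).astype(np.float32),q[:,:1].copy(),q[:,1:].copy(),cv2.INTER_LINEAR)[:,0]
for y in(.045,-.045):
    pa,pb=prof(a,y),prof(b,y)
    for lo,hi in((.155,.198),(.217,.231),(.247,.262)):
        m=(X>lo)&(X<hi); i=np.where(m)[0]
        e=[np.abs(pa[i]-pb[np.clip(i+k,0,len(X)-1)]).mean() for k in range(-10,11)]; print(y,lo,"shift mm",(np.argmin(e)-10)*.5,round(min(e),1))
# white cap centroid in top view; bystander check
g=b.mean(2); u0,v0=proj("top",vw([(.2396,0,.228)]))[0]; print("cap pred",u0,v0)
W=g[int(v0)-18:int(v0)+18,int(u0)-18:int(u0)+18]; n,l,st,ce=cv2.connectedComponentsWithStats((W>165).astype(np.uint8)); k=1+np.argmax(st[1:,4]); print("cap",st[k],ce[k]+[int(u0)-18,int(v0)-18])
for n,(u,v) in dict(a=(187,278),b=(217,333),jar=(483,256),carton=(427,152)).items():
    s=(slice(v-30,v+30),slice(u-30,u+30)); print(n,"diff",np.abs(b[s]-o[s]).mean().round(1), "px changed",int((np.abs(b[s]-o[s]).mean(2)>40).sum()))
E
```

```text
t 38.12 vise xy (mm) [-85.2  19.4] tip z 219.1 yaw err 1.564 F vise [-0.3  0.2] -0.4 grip 0.001
handle mod 90: [0.92 0.98 1.   0.94] [[57.0, 179.0, 87.0, 58.0], [64.0, 164.0, 91.0, 63.0], [64.0, 164.0, 91.0, 63.0], [59.0, 179.0, 87.0, 58.0]]
0.045 0.155 shift mm 0.5 2.6
0.045 0.217 shift mm 0.0 3.3
0.045 0.247 shift mm 0.0 1.0
-0.045 0.155 shift mm 0.5 1.8
-0.045 0.217 shift mm 0.5 1.3
-0.045 0.247 shift mm 0.0 0.8
cap pred 364.20772893107886 194.6782996171387
cap [ 10  10  17  16 203] [363.87192118 193.86206897]
a diff 10.7 px changed 308
b diff 7.1 px changed 145
jar diff 10.4 px changed 462
carton diff 4.2 px changed 0
```

```bash
python3 - <<'E'
from workcell import manip
from h import *
b=manip.capture("top")["color"]; cv2.imwrite("pics/t2.png",b[:,:,::-1]); a=cv2.imread("pics/t1.png")[:,:,::-1]; o=cv2.imread("pics/top0.png")[:,:,::-1]
X=np.arange(.13,.30,.0005); Y=np.r_[np.arange(-.052,-.034,.001),np.arange(.034,.052,.001)]
def prof(im):
    q=proj("top",vw([(x,y,.15) for y in Y for x in X])).astype(np.float32).reshape(len(Y),len(X),2)
    return cv2.remap(im.mean(2).astype(np.float32),q[...,0].copy(),q[...,1].copy(),cv2.INTER_LINEAR).mean(0)
P={n:prof(i) for n,i in dict(o=o,t1=a,t2=b).items()}
from scipy.ndimage import shift
def sh(lo,hi):
    m=(X>lo)&(X<hi); K=np.arange(-4,4.01,.1); e=[]
    for k in K: e.append(np.abs(shift(P["t1"],k*2,order=1,mode="nearest")-P["t2"])[m].mean())
    return round(float(K[np.argmin(e)]),1),round(float(min(e)),2)
print("jaw back/top",sh(.156,.197),"jaw mouth",sh(.185,.226),"fixed",sh(.25,.30))
for n in("t1","t2"):
    print(n,[(round(x*1000,1),int(v)) for x,v in zip(X[56:130:3],P[n][56:130:3])])
for n,(u,v) in dict(a=(184,278),b=(215,335),jar=(483,256)).items():
  for im in(o,b):
    W=im[v-22:v+22,u-22:u+22].mean(2); N,l,st,ce=cv2.connectedComponentsWithStats((W>150).astype(np.uint8)); k=1+np.argmax(st[1:,4]); print(n,st[k][4],(ce[k]+[u-22,v-22]).round(1))
E
```

```text
jaw back/top (0.9, 0.98) jaw mouth (0.6, 1.14) fixed (0.0, 0.52)
t1 [(np.float64(158.0), 79), (np.float64(159.5), 79), (np.float64(161.0), 69), (np.float64(162.5), 50), (np.float64(164.0), 57), (np.float64(165.5), 81), (np.float64(167.0), 89), (np.float64(168.5), 88), (np.float64(170.0), 87), (np.float64(171.5), 86), (np.float64(173.0), 85), (np.float64(174.5), 86), (np.float64(176.0), 85), (np.float64(177.5), 84), (np.float64(179.0), 83), (np.float64(180.5), 83), (np.float64(182.0), 82), (np.float64(183.5), 81), (np.float64(185.0), 81), (np.float64(186.5), 81), (np.float64(188.0), 76), (np.float64(189.5), 64), (np.float64(191.0), 67), (np.float64(192.5), 98), (np.float64(194.0), 115)]
t2 [(np.float64(158.0), 79), (np.float64(159.5), 79), (np.float64(161.0), 76), (np.float64(162.5), 62), (np.float64(164.0), 48), (np.float64(165.5), 65), (np.float64(167.0), 85), (np.float64(168.5), 89), (np.float64(170.0), 87), (np.float64(171.5), 86), (np.float64(173.0), 86), (np.float64(174.5), 85), (np.float64(176.0), 84), (np.float64(177.5), 84), (np.float64(179.0), 83), (np.float64(180.5), 83), (np.float64(182.0), 82), (np.float64(183.5), 81), (np.float64(185.0), 81), (np.float64(186.5), 81), (np.float64(188.0), 79), (np.float64(189.5), 73), (np.float64(191.0), 66), (np.float64(192.5), 84), (np.float64(194.0), 109)]
a 76 [182.6 277.6]
a 76 [182.6 277.6]
b 75 [214.3 335.1]
b 77 [214.2 335. ]
jar 829 [482.6 256.6]
jar 834 [482.5 256.6]
```

Bystanders have not moved, but the jaw advanced only about 0.9 mm instead of 2.2, so about 1.4 rad was slack in the screw. Wind on about 1.2 rad.

Emit:
jog_arm:
  rows: "0 0.16 0.1 0 0 0 0;0 0.151 0.101 0 0 0 0;0 0 0 0.1 0 0 0;0 0 0 0.2 0 0 0;0 0 0 0.2 0 0 0;0 0 0 0.2 0 0 0;0 0 0 0.15 0 0 0;0 0 0 0.1 0 0 0;0 0 0 0 0 0 0;0 0 0 0 0 0 0"

```text
time_s: 39.1
ee_pos: [0.4209, -0.1753, 0.0918]
tool_rot: [[-0.644, 0.765, -0.002], [0.765, 0.644, 0.001], [0.002, -0.0, -1.0]]
force: [-0.2, 0.5, 0.5]
grip_width: 0.004
gripper_force: 0.0
```

```bash
python3 -c "
from workcell import manip
from h import *
vs(manip.get_state())"
```

```text
t 39.10 vise xy (mm) [-54.5  66.4] tip z 74.8 yaw err 1.566 F vise [0.2 0.5] 0.5 grip 0.004
```

Same sweep as before, then read while moving.

Emit:
jog_arm:
  rows: "0 -0.03 0 0 0 0 0;0 -0.03 0 0 0 0 0;0 -0.03 0 0 0 0 0;0 -0.03 0 0 0 0 0;0 -0.03 0 0 0 0 0;0 -0.03 0 0 0 0 0;0 -0.03 0 0 0 0 0;0 -0.03 0 0 0 0 0;0 -0.03 0 0 0 0 0;0 -0.03 0 0 0 0 0"

```text
time_s: 39.93
ee_pos: [0.4506, -0.2103, 0.0937]
tool_rot: [[-0.643, 0.766, 0.0], [0.766, 0.643, 0.001], [0.0, 0.0, -1.0]]
force: [-2.7, 4.0, 3.2]
grip_width: 0.002
gripper_force: 2.3
```

Emit:
jog_arm:
  rows: "0 -0.025 0 0 0 0 0;0 -0.025 0 0 0 0 0;0 -0.025 0 0 0 0 0;0 -0.025 0 0 0 0 0;0 0 0 0 0 0 0;0 0 0 0 0 0 0;0 0 0 0 0 0 0;0 0 0 0 0 0 0;0 0 0 0 0 0 0;0 0 0 0 0 0 0"

```text
time_s: 40.77
ee_pos: [0.4598, -0.2217, 0.0926]
tool_rot: [[-0.643, 0.766, 0.0], [0.766, 0.643, -0.0], [-0.001, 0.0, -1.0]]
force: [-0.9, 2.7, 1.0]
grip_width: -0.002
gripper_force: 1.1
```

```bash
cat >> h.py <<'E'
def jaw(manip):
    from scipy.ndimage import shift
    b=manip.capture("top")["color"]; a=cv2.imread("pics/t1.png")[:,:,::-1]
    X=np.arange(.13,.30,.0005); Y=np.r_[np.arange(-.052,-.034,.001),np.arange(.034,.052,.001)]
    q=proj("top",vw([(x,y,.15) for y in Y for x in X])).astype(np.float32).reshape(len(Y),len(X),2)
    P=[cv2.remap(i.mean(2).astype(np.float32),q[...,0].copy(),q[...,1].copy(),cv2.INTER_LINEAR) for i in(a,b)]
    for nm,r in(("all",slice(None)),("-y",slice(0,18)),("+y",slice(18,None))):
        p=[p_[r].mean(0) for p_ in P]; o=[]
        for lo,hi in((.156,.197),(.185,.226),(.25,.30)):
            m=(X>lo)&(X<hi); Kk=np.arange(-2,5.01,.1); e=[np.abs(shift(p[0],k*2,order=1,mode="nearest")-p[1])[m].mean() for k in Kk]
            o.append((round(float(Kk[np.argmin(e)]),1),round(float(min(e)),1)))
        print(nm,o)
E
python3 -c "
from workcell import manip
from h import *
vs(manip.get_state()); balls(manip,n='scene'); jaw(manip)"
```

```text
t 40.77 vise xy (mm) [-55.    5.9] tip z 75.6 yaw err 1.565 F vise [1.1 2.7] 1.0 grip -0.002
handle mod 90: [0.28 0.32 0.26 0.3 ] [[53.0, 74.0, 200.0, 56.0], [53.0, 78.0, 200.0, 54.0], [55.0, 74.0, 200.0, 56.0], [53.0, 78.0, 200.0, 56.0]]
all [(1.0, 1.8), (0.6, 1.8), (0.0, 1.3)]
-y [(1.0, 2.2), (0.4, 1.7), (0.0, 1.3)]
+y [(1.0, 1.4), (0.8, 1.9), (0.0, 1.4)]
```

```bash
cat > lev.py <<'E'
from h import *
def lev(im,al,jb):
    S=np.arange(.034,.092,.0007); Y=np.arange(-.026,.0261,.0007)
    P=[(jb+.024-s*np.cos(al)-.004*np.sin(al),y,.113+s*np.sin(al)+.004*np.cos(al)) for s in S for y in Y]
    q=proj("top",vw(P)).astype(np.float32).reshape(len(S),len(Y),2)
    return cv2.remap(cv2.GaussianBlur(im.mean(2).astype(np.float32),(0,0),.7),q[...,0].copy(),q[...,1].copy(),cv2.INTER_LINEAR)
def fit(im,jb):
    o=cv2.imread("pics/top0.png"); ref=lev(o,.27,.1196); r=[]
    for al in np.arange(0,.281,.03):
        r.append(max((np.corrcoef(ref.ravel(),lev(im,al,jb+d).ravel())[0,1],d) for d in np.arange(-.003,.0031,.001)))
    print([(round(.27-a,2),round(float(c),3),round(float(d)*1e3)) for a,(c,d) in zip(np.arange(0,.281,.03),r)])
E
python3 - <<'E'
from lev import *
from workcell import manip
for f in("pics/top0.png",):
    fit(cv2.imread(f),.1196)
fit(cv2.imread("pics/t1.png"),.1626); fit(cv2.imread("pics/t2.png"),.1636)
fit(manip.capture("top")["color"],.1636)
E
```

```text
[(np.float64(0.27), 0.916, 0), (np.float64(0.24), 0.934, 0), (np.float64(0.21), 0.947, 0), (np.float64(0.18), 0.956, 0), (np.float64(0.15), 0.968, 1), (np.float64(0.12), 0.978, 1), (np.float64(0.09), 0.985, 1), (np.float64(0.06), 0.99, 0), (np.float64(0.03), 0.997, 0), (np.float64(0.0), 1.0, 0)]
[(np.float64(0.27), 0.896, 3), (np.float64(0.24), 0.908, 3), (np.float64(0.21), 0.92, 3), (np.float64(0.18), 0.931, 3), (np.float64(0.15), 0.943, 3), (np.float64(0.12), 0.955, 3), (np.float64(0.09), 0.967, 3), (np.float64(0.06), 0.978, 3), (np.float64(0.03), 0.985, 3), (np.float64(0.0), 0.985, 3)]
[(np.float64(0.27), 0.902, 3), (np.float64(0.24), 0.914, 3), (np.float64(0.21), 0.926, 3), (np.float64(0.18), 0.937, 3), (np.float64(0.15), 0.949, 3), (np.float64(0.12), 0.962, 3), (np.float64(0.09), 0.975, 3), (np.float64(0.06), 0.985, 3), (np.float64(0.03), 0.992, 3), (np.float64(0.0), 0.99, 3)]
[(np.float64(0.27), 0.899, 3), (np.float64(0.24), 0.912, 3), (np.float64(0.21), 0.923, 3), (np.float64(0.18), 0.934, 3), (np.float64(0.15), 0.946, 3), (np.float64(0.12), 0.959, 3), (np.float64(0.09), 0.972, 3), (np.float64(0.06), 0.983, 3), (np.float64(0.03), 0.991, 3), (np.float64(0.0), 0.99, 3)]
```

```bash
python3 - <<'E'
from h import *
from workcell import manip
X=np.arange(.13,.30,.0005)
manip_img=manip.capture("top")["color"]
for nm,im in(("top0",cv2.imread("pics/top0.png")),("t1",cv2.imread("pics/t1.png")),("t2",cv2.imread("pics/t2.png")),("now",manip_img)):
  for Y in(np.arange(-.052,-.032,.0007),np.arange(.032,.052,.0007)):
    q=proj("top",vw([(x,y,.15) for y in Y for x in X])).astype(np.float32).reshape(len(Y),len(X),2)
    p=cv2.remap(im.mean(2).astype(np.float32),q[...,0].copy(),q[...,1].copy(),cv2.INTER_LINEAR).mean(0)
    g=np.gradient(p)
    def edge(lo,hi,sg):
        m=np.where((X>lo)&(X<hi))[0]; k=m[np.argmax(sg*g[m])]; w=np.clip(sg*g[k-4:k+5],0,None); return round(float((X[k-4:k+5]*w).sum()/w.sum()*1e3),1)
    off=-.0425 if nm=="top0" else 0
    print(nm,"seam",edge(.185+off,.2+off,1),"mouth",edge(.215+off,.235+off,-1),"fixed",edge(.25,.265,1))
E
```

```text
top0 seam 146.4 mouth 178.8 fixed 257.1
top0 seam 146.8 mouth 178.7 fixed 257.2
t1 seam 192.1 mouth 224.3 fixed 257.2
t1 seam 192.2 mouth 224.4 fixed 257.2
t2 seam 192.6 mouth 224.7 fixed 257.1
t2 seam 193.1 mouth 224.8 fixed 257.2
now seam 192.6 mouth 224.7 fixed 257.1
now seam 193.1 mouth 224.8 fixed 257.2
```

Emit:
jog_arm:
  rows: "0 -0.006 0 0 0 0 0;0 -0.006 0 0 0 0 0;0 -0.006 0 0 0 0 0;0 -0.005 0 0 0 0 0;0 -0.005 0 0 0 0 0;0 -0.005 0 0 0 0 0;0 -0.005 0 0 0 0 0;0 -0.005 0 0 0 0 0;0 -0.005 0 0 0 0 0;0 -0.005 0 0 0 0 0"

```text
time_s: 41.8
ee_pos: [0.4633, -0.2261, 0.0913]
tool_rot: [[-0.643, 0.765, -0.004], [0.765, 0.643, 0.004], [0.006, -0.0, -1.0]]
force: [-3.8, 7.3, 0.7]
grip_width: 0.003
gripper_force: 3.5
```

```bash
python3 -c "
from workcell import manip
from h import *
vs(manip.get_state()); print(manip.get_state()['moment']); balls(manip,n='scene'); jaw(manip)"
```

```text
t 41.80 vise xy (mm) [-55.1   0.3] tip z 74.3 yaw err 1.565 F vise [1.9 8.1] 0.7 grip 0.003
[1.10014484 0.66206271 0.00466529]
handle mod 90: [0.54 0.56 0.48 0.46] [[56.0, 115.0, 191.0, 55.0], [57.0, 115.0, 191.0, 55.0], [56.0, 110.0, 198.0, 56.0], [56.0, 110.0, 199.0, 56.0]]
all [(1.0, 2.0), (0.5, 2.1), (0.0, 1.8)]
-y [(1.0, 2.5), (0.4, 2.1), (0.0, 1.8)]
+y [(1.0, 1.6), (0.8, 2.0), (0.0, 1.8)]
```

In slow motion the handle takes about 8 N, roughly twice its free torque, and the jaw no longer advances. The lever is up and the grip has saturated, so the bottle is clamped. Retreat.

Emit:
jog_arm:
  rows: "0 0.02 0 0 0 0 0;0 0.01 0 0 0 0 0;0 0 0 -0.1 0 0 0;0 0 0 -0.2 0 0 0;0 0 0 -0.2 0 0 0;0 0 0 -0.2 0 0 0;0 0 0 -0.2 0 0 0;0 0.1 -0.1 -0.1 0 0 0;0 0 0 0 0 0 0;0 0 0 0 0 0 0"

```text
time_s: 42.73
ee_pos: [0.4411, -0.2233, 0.2438]
tool_rot: [[-0.643, 0.766, 0.003], [0.766, 0.643, -0.003], [-0.004, 0.0, -1.0]]
force: [-0.8, 0.3, -1.0]
grip_width: 0.003
gripper_force: 0.0
```

```bash
python3 - <<'E'
from workcell import manip
from lev import *
vs(manip.get_state()); balls(manip,n='scene'); jaw(manip); im=manip.capture("top")["color"]; fit(im,.1661)
u0,v0=364,194; W=im[v0-18:v0+18,u0-18:u0+18].mean(2); n,l,st,ce=cv2.connectedComponentsWithStats((W>165).astype(np.uint8)); k=1+np.argmax(st[1:,4]); print("cap",st[k][4],ce[k]+[u0-18,v0-18])
E
```

```text
t 42.73 vise xy (mm) [-70.2  16.8] tip z 226.8 yaw err 1.564 F vise [-0.4  0.8] -1.0 grip 0.003
handle mod 90: [0.54 0.56 0.48 0.46] [[58.0, 114.0, 189.0, 57.0], [58.0, 114.0, 189.0, 57.0], [59.0, 109.0, 196.0, 58.0], [59.0, 109.0, 196.0, 58.0]]
all [(1.0, 1.0), (0.7, 0.9), (0.0, 0.3)]
-y [(0.9, 1.4), (0.4, 0.7), (0.0, 0.4)]
+y [(1.0, 0.8), (0.8, 1.2), (0.0, 0.5)]
[(np.float64(0.27), 0.9, 1), (np.float64(0.24), 0.918, 1), (np.float64(0.21), 0.932, 1), (np.float64(0.18), 0.946, 1), (np.float64(0.15), 0.958, 1), (np.float64(0.12), 0.969, 1), (np.float64(0.09), 0.979, 1), (np.float64(0.06), 0.985, 1), (np.float64(0.03), 0.985, 1), (np.float64(0.0), 0.992, 0)]
cap 204 [363.89215686 193.89705882]
```

Lever up, bottle upright in place, handle wound, robot clear: handing in.

```bash
python3 -c "
from workcell import manip
print(manip.sign_off())"
```

```text
the job is handed in; nothing more can be done
None
```

I've handed in the job. The bottle stands upright in both vees with the lever back up, and the small bottles and jar measured unmoved; the carton's patch of the picture is unchanged. The handle was wound about 3 rad (nearly half a turn) and took about twice its free-running force, but the jaw moved only about 1 mm of the expected 2 mm and then stopped. I took that as the half-nut slipping at full grip, and I couldn't measure the grip directly.

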